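# Put the stacked forming tools back on their shadow plates

### The arm

A 6-joint arm with a two-finger parallel gripper is mounted at the origin on the work surface. World frame = base frame: x ahead of the robot, y to its left, z up, the work surface at z = 0. Lengths are in m, angles in rad, forces in N, time in s.
With the tool pointing down it reaches from about 0.275 to 0.825 m from the base axis. Payload 4.9 kg.
Tool frame: the origin (TCP) lies on the mounting face of the last link; the fingertips stand 173 mm ahead of it and the grasp point (between the pads) lies 155 mm ahead of it; z points along the fingers, y is the direction in which the jaws open and shut (so a half turn about z gives the same grasp; the last joint's range is limited). The gripper opens to 85 mm and grips with 20 to 120 N. Pads are 22 mm wide; open, the fingers measure 114 mm over their backs; the gripper's body (76 mm by 85 mm) begins 54 mm behind the grasp point. The pads swing forward as they close: fully open they stand 13 mm farther back than shut.
Start: joints at [-1.389, 0.326, -0.193, 1.052, 0, 1.437], TCP at [0.171, -0.523, 0.405] pointing down, gripper open.
Joint ranges: [-2.65, 2.65], [-0.97, 1.79], [-1.3, 1.35], [-1.93, 2.1], [-1.47, 1.37], [-3.14, 3.14]. Speed limits (rad/s): [2.57, 2.57, 3.14, 3.14, 3.14, 3.14].

### API

Orientations are given as a 3x3 rotation matrix whose columns are the frame's x, y, z axes.
In Python, from station import readout, snapshot, camera_info, robot gives the robot as it stands.
- The arm moves only by the tool carry_out, never from a script. Its arguments are lists of equal length, an entry for each row: "xyz": the shift along the tool's x, y, z in mm, a list of three; "rotation": the turn, a rotation vector about the tool's x, y, z in rad, a list of three; "jaw": the closure, from 0 (fully open) to 1 (shut). In form: {"xyz": [[dx, dy, dz], ...], "rotation": [[rx, ry, rz], ...], "jaw": [jaw, ...]}. A call has 1 to 10 rows; each row shifts and turns the commanded pose from where the row before left it, along the tool's axes as they then stand; what a row does not reach is not made up. A row lasts 1/10 s, in which the tool goes at most 50 mm and 8.59 degrees, less where a joint would pass 70% of its speed; a pose out of reach is approached as far as the arm can. A call with a gripper value outside its range is refused whole. The fingers move at their own pace and stop on an object; "grip_force" is the grip in N (left out, the last holds). Time passes only in rows, so rows that do not move let the fingers close. It gives the time, the measured TCP pose, the force and the opening at its end, in the units of the state.
- readout.observe(): the state, without advancing time (a new reading comes with each control period).
- snapshot(name): name is "scene" or "side" or "wrist"; returns the picture (400x640x3 uint8, red, green, blue); there is no depth.
- camera_info(name): a dict with "fovy" (degrees; the focal length in pixels is half the picture's height over the tangent of half this angle, whatever the lens; pixels are square), "cx", "cy" (the principal point, pixels), "T" (4x4, takes a point from camera to world coordinates). Camera axes: x right, y down, z forward; pixel columns grow to the right and rows downward; lengths in m; the calibration is good to about 2 mm. A picture is of the moment at which its call begins: read the wrist's pose just before it. camera_info takes no time and is no camera call; for the wrist camera it gives the pose at the moment of the call.
- robot.hand_in(): hands the job in, once; it reports no verdict.
The state is a dict: "time": time; "joint_pos": joint angles; "qd": joint speeds; "joint_efforts": joint torques, N m; "ee_pos": TCP position; "tcp_rot": TCP orientation; "wrist_force": force on the tool from outside, world axes, zero at the start; "wrist_torque": the same for the moment, N m; "grip_width": finger opening in m.
Only numpy, scipy, OpenCV 4.12 (cv2) and the standard library are available. Lean on these libraries where they do the work, as an engineer would, in place of code of your own. Each camera call takes 0.05 s, during which the arm holds its last target.

### The job

On this brass repairer's bench four forming tools have been left in a stack. Take the stack apart and set each tool down, the same way up as it is now, in the middle of the wooden plate that shows its own black silhouette; the oblong steel block must also lie lengthwise along its silhouette. Set them down rather than drop them, and leave the amber oil bottle standing where it is.

Things in the scene. Friction and masses are not known exactly. Their poses are not given: they have to be found in the camera images.
- plug: Small solid brass cylinder, 24 mm diameter, 30 mm high, about 115 g, standing upright on top of the stack (its underside 68 mm above the bench at the start, its top at 98 mm), roughly centred on the hexagon below. Origin: centre of its underside; z up along its axis.
- hex: Solid dark steel hexagonal prism, 38 mm across flats (44 mm across corners), 24 mm high, about 235 g, lying flat, second from the top of the stack (underside 44 mm above the bench at the start). Origin: centre of its underside; z up; its y axis is square to one pair of flats, and the other pairs lie 60 degrees either way. It may end turned any way about z.
- ring: Brass ring (thick-walled collar), 52 mm outside diameter, 24 mm hole, 22 mm high, about 310 g, lying flat, third from the top of the stack (underside 22 mm above the bench at the start). Origin: centre of its underside, on the ring's axis; z up.
- block: Bright steel oblong block, 84 mm (its x) by 56 mm (its y) by 22 mm high, about 790 g, lying flat on the bench at the bottom of the stack. Origin: centre of its underside; z up.
- plug_plate: Fixed flat plywood plate, 92 x 92 mm and 6 mm thick, lying on the bench (no rim, no recess), with a black painted silhouette of a small disc (27 mm across) in its middle. It is the place for the small brass cylinder. Origin: centre of the plate's underside (bench height), so the surface to set things on is 6 mm above it; z up, x and y along the plate's edges.
- hex_plate: Fixed flat plywood plate, 92 x 92 mm and 6 mm thick, lying on the bench (no rim, no recess), with a black painted silhouette of a hexagon (41 mm across flats) in its middle. It is the place for the hexagonal prism. Origin: centre of the plate's underside (bench height), so the surface to set things on is 6 mm above it; z up, x and y along the plate's edges.
- ring_plate: Fixed flat plywood plate, 92 x 92 mm and 6 mm thick, lying on the bench (no rim, no recess), with a black painted silhouette of a ring (55 mm across with a bare wooden centre 22 mm across) in its middle. It is the place for the brass ring. Origin: centre of the plate's underside (bench height), so the surface to set things on is 6 mm above it; z up, x and y along the plate's edges.
- block_plate: Fixed flat plywood plate, 120 x 92 mm and 6 mm thick, lying on the bench (no rim, no recess), with a black painted silhouette of an oblong (87 x 59 mm) in its middle. It is the place for the oblong block. Origin: centre of the plate's underside (bench height), so the surface to set things on is 6 mm above it; z up, x and y along the plate's edges; the oblong's long side runs along x, and the block may lie either way round along it.
- oil_bottle: Loose amber glass oil bottle with a black cap, 40 mm diameter, 105 mm high, standing on the far side of the work area; not to be moved. Origin: centre of its underside, z up. The other odds and ends among the plates (pliers, shallow tin, cork block, felt pad) are lower than 22 mm and lie clear of plates and stack; mallet, screwdriver, brush, rack and jars lie beyond x = 0.74 m or more than 0.45 m to either side of the bench's middle line.
Mind the look-alikes: they are no part of the job. What is shaped like the block but red or turquoise is not meant.

How it is judged:
By the outcome, as a careful person would: the job done as asked, in the order asked, and still so for the second after the job is handed in, with the robot touching nothing.
It also fails if it takes over 109 s, if anything falls off the work surface, if the arm or the gripper's body presses on something with over 40 N, if the wrist force passes 120 N, or if a joint passes its speed limit or range.

## Working session

There is one attempt and no reset: what is moved stays moved. The work goes in short steps, Python scripts to look and compute and a tool call to move; the robot and the scene stay as the last step left them, time stands still between calls to the robot, and variables do not carry over. Pictures are saved under pics/ and viewed, and the job is handed in when it is done.

Besides the shell and the picture viewer there is one more tool, called after "Emit:" by a JSON object that holds its "op" and its "data", one argument or row to a line. carry_out: Moves the arm, as the interface text tells. Its arguments: {"type":"object","properties":{"xyz":{"type":"array","items":{"type":"array","items":{"type":"number"}}},"rotation":{"type":"array","items":{"type":"array","items":{"type":"number"}}},"jaw":{"type":"array","items":{"type":"number"}},"grip_force":{"type":"number"}},"required":["xyz","rotation","jaw"]}

```bash
ls; mkdir -p pics; python3 - <<'E'
from station import readout, snapshot, camera_info, robot
import cv2, numpy as np
np.set_printoptions(precision=4,suppress=True)
print(readout.observe())
for n in ("scene","side"):
    im=snapshot(n); cv2.imwrite(f"pics/{n}0.png",im[:,:,::-1]); c=camera_info(n); print(n,c['fovy'],c['cx'],c['cy'],c)
E
```

```text
pics
{'time': 0.0, 'joint_pos': array([-1.3892,  0.327 , -0.1936,  1.052 ,  0.    ,  1.4366]), 'qd': array([-0.0011,  0.0025, -0.0009, -0.0007,  0.0004,  0.0003]), 'joint_efforts': array([ -0.002 , -44.3392,  26.2443,   0.0155,  -0.0003,   0.    ]), 'ee_pos': array([ 0.1708, -0.5225,  0.4039]), 'tcp_rot': array([[ 0.9506,  0.3105, -0.0003],
       [ 0.3105, -0.9506,  0.0017],
       [ 0.0002, -0.0017, -1.    ]]), 'wrist_force': array([-0.6836,  0.3779,  0.8665]), 'wrist_torque': array([-0.027 , -0.0201,  0.0078]), 'grip_width': 0.08542196401386593}
scene 52.1400351358334 319.2775134619134 194.15113918550057 {'fovy': 52.1400351358334, 'cx': 319.2775134619134, 'cy': 194.15113918550057, 'T': array([[ 0.7839,  0.5051, -0.3611,  0.9536],
       [ 0.6209, -0.644 ,  0.447 , -0.5335],
       [-0.0068, -0.5746, -0.8184,  1.0125],
       [ 0.    ,  0.    ,  0.    ,  1.    ]])}
side 47.22251343647278 318.5451550029352 195.6155007423137 {'fovy': 47.22251343647278, 'cx': 318.5451550029352, 'cy': 195.6155007423137, 'T': array([[-0.99  , -0.0996,  0.0998,  0.4311],
       [-0.1409,  0.6736, -0.7256,  0.7449],
       [ 0.0051, -0.7324, -0.6809,  0.7709],
       [ 0.    ,  0.    ,  0.    ,  1.    ]])}
```

View pics/scene0.png

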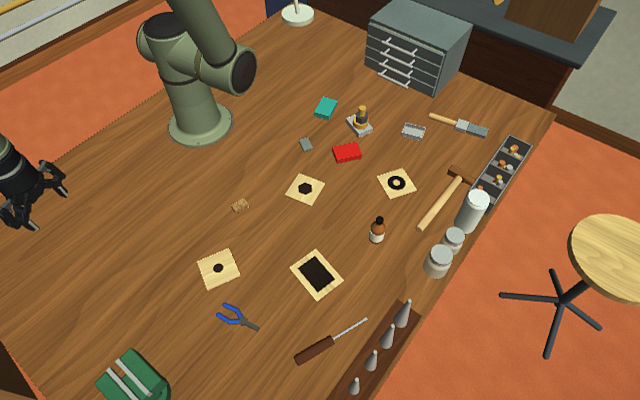

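View pics/side0.png

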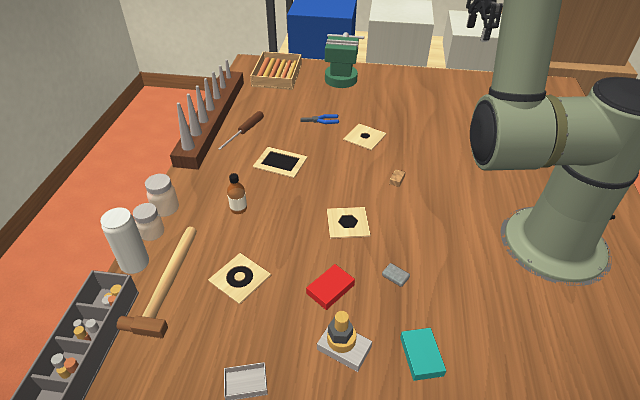

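```bash
cat > h.py <<'E'
from station import readout, snapshot, camera_info, robot
import cv2, numpy as np
np.set_printoptions(precision=4,suppress=True)
def K(c):
    f=200/np.tan(np.radians(c['fovy'])/2); return f,c['cx'],c['cy']
def ray(c,u,v):
    f,cx,cy=K(c); T=np.array(c['T']); d=T[:3,:3]@np.array([(u-cx)/f,(v-cy)/f,1]); return T[:3,3],d
def onz(c,u,v,z):
    o,d=ray(c,u,v); return (o+d*(z-o[2])/d[2])[:3]
def proj(c,p):
    f,cx,cy=K(c); T=np.array(c['T']); q=(np.asarray(p)-T[:3,3])@T[:3,:3]; return np.stack([f*q[...,0]/q[...,2]+cx,f*q[...,1]/q[...,2]+cy],-1)
def crop(im,x0,y0,w,h,s,fn):
    cv2.imwrite(fn,cv2.resize(im[y0:y0+h,x0:x0+w,::-1],None,fx=s,fy=s,interpolation=cv2.INTER_CUBIC))
E
python3 - <<'E'
from h import *
cs,cd=camera_info("scene"),camera_info("side")
for n,a,b,z in [("plugtop",(362,108),(342,315),.098),("blockc",(360,128),(344,345),.01),("hexplate",(305,188),(348,222),.006),("ringplate",(397,183),(239,276),.006),("plugplate",(218,268),(365,135),.006),("blockplate",(317,274),(280,161),.006),("bottle base",(377,240),(237,211),0),("red",(347,150),(331,284),.02),("turq",(326,105),(422,352),.02)]:
    print(n,onz(cs,*a,z),onz(cd,*b,z))
s=snapshot("scene")[:,:,::-1];d=snapshot("side")[:,:,::-1]
a=cv2.resize(s[90:150,320:400],None,fx=5,fy=5,interpolation=cv2.INTER_CUBIC)
b=cv2.resize(d[300:380,300:380],None,fx=5,fy=5,interpolation=cv2.INTER_CUBIC)
cv2.imwrite("pics/c1.png",np.hstack([np.pad(a,((0,100),(0,0),(0,0))),b]))
E
```

```text
plugtop [0.4483 0.315  0.098 ] [0.4489 0.3149 0.098 ]
blockc [0.4499 0.313  0.01  ] [0.4412 0.3201 0.01  ]
hexplate [0.4611 0.0074 0.006 ] [0.4631 0.0086 0.006 ]
ringplate [0.6708 0.1959 0.006 ] [0.6712 0.1949 0.006 ]
plugplate [ 0.4461 -0.3401  0.006 ] [ 0.4474 -0.3422  0.006 ]
blockplate [ 0.665  -0.1898  0.006 ] [ 0.6641 -0.1895  0.006 ]
bottle base [ 0.7315 -0.0037  0.    ] [0.7289 0.0052 0.    ]
red [0.4781 0.1992 0.02  ] [0.48   0.1976 0.02  ]
turq [0.2972 0.3222 0.02  ] [0.3034 0.3193 0.02  ]
```

View pics/c1.png

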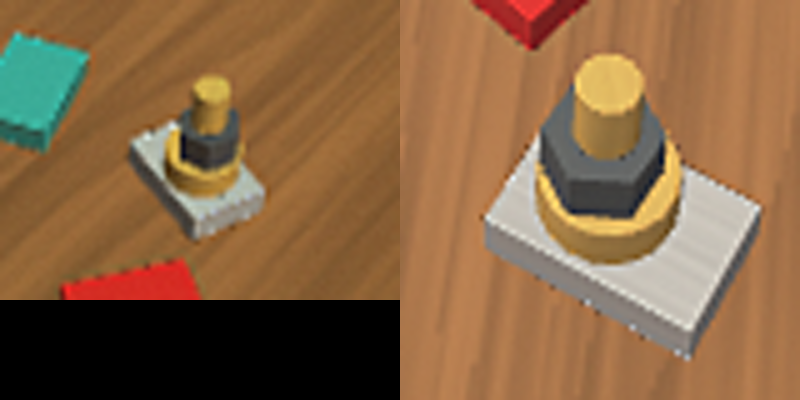

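```bash
python3 - <<'E'
from h import *
cs,cd,cw=camera_info("scene"),camera_info("side"),camera_info("wrist")
s=readout.observe(); R=s['tcp_rot'];
T=np.array(cw['T']); print(cw['fovy'],cw['cx'],cw['cy'],R.T@(T[:3,3]-s['ee_pos']),'\n',R.T@T[:3,:3])
C=[onz(cd,*p,.022) for p in [(317,344),(358,366.6),(372,341.4)]]
print(np.array(C)); a=C[1]-C[0];b=C[2]-C[1];print(np.linalg.norm(a),np.linalg.norm(b),np.degrees(np.arctan2(a[1],a[0])),np.degrees(np.arctan2(b[1],b[0])),(C[0]+C[2])/2)
t=np.array([.448,.315,.42]); print(R.T@(t-s['ee_pos'])*1000)
E
```

```text
66.59855959131161 325.51711947899764 195.67942303458634 [ 0.0777 -0.001   0.0305] 
 [[ 0.0001 -0.9525 -0.3046]
 [ 1.      0.0001  0.0002]
 [-0.0001 -0.3046  0.9525]]
[[0.4888 0.3318 0.022 ]
 [0.4132 0.3635 0.022 ]
 [0.392  0.3126 0.022 ]]
0.08201525476260399 0.05506179994198305 157.28339580679167 -112.56342727691269 [0.4404 0.3222 0.022 ]
[ 523.6464 -710.1298  -14.9753]
```

```bash
cat >> h.py <<'E'
from scipy.spatial.transform import Rotation as Ro
def plan(wps,s=None):
    """wps: list of (xyz, tool x yaw deg or None, nrows). Print rounded tool-axis rows, closed loop on rounding."""
    s=s or readout.observe(); p=np.array(s['ee_pos']); R=np.array(s['tcp_rot'])
    rows=[]; 
    for t,yaw,n in wps:
        p0=p.copy(); t=np.array(t,float)
        cur=np.degrees(np.arctan2(R[1,0],R[0,0]))
        dy=0 if yaw is None else (yaw-cur+180)%360-180
        rz=round(-np.radians(dy)/n,3)
        for i in range(n):
            g=p0+(t-p0)*(i+1)/n
            d=np.round(R.T@(g-p)*1000,1); rows.append((d.tolist(),rz))
            p=p+R@d/1000; R=R@Ro.from_rotvec([0,0,rz]).as_matrix()
    for k in range(0,len(rows),10):
        print([[float(round(v,1)) for v in r[0]] for r in rows[k:k+10]]); print('   rz',[r[1] for r in rows[k:k+10]])
def st():
    s=readout.observe(); R=s['tcp_rot']
    print('t',s['time'],'p',s['ee_pos'],'yaw',np.degrees(np.arctan2(R[1,0],R[0,0])),'zax',R[:,2],'F',s['wrist_force'],'w',s['grip_width'],'j',s['joint_pos'])
E
python3 - <<'E'
from h import *
plan([((.446,.317,.40),157.4,20)])
E
```

```text
[[26.1, -35.6, 0.3], [30.3, -32.2, 0.2], [33.9, -28.3, 0.3], [37.2, -23.9, 0.2], [39.8, -19.2, 0.3], [41.8, -14.3, 0.2], [43.2, -9.0, 0.3], [44.0, -3.8, 0.2], [44.2, 1.7, 0.3], [43.6, 7.0, 0.2]]
   rz [np.float64(-0.122), np.float64(-0.122), np.float64(-0.122), np.float64(-0.122), np.float64(-0.122), np.float64(-0.122), np.float64(-0.122), np.float64(-0.122), np.float64(-0.122), np.float64(-0.122)]
[[42.4, 12.3, 0.3], [40.7, 17.4, 0.2], [38.2, 22.2, 0.3], [35.2, 26.6, 0.2], [31.7, 30.8, 0.3], [27.8, 34.3, 0.2], [23.3, 37.5, 0.3], [18.6, 40.1, 0.2], [13.7, 42.0, 0.3], [8.3, 43.4, 0.2]]
   rz [np.float64(-0.122), np.float64(-0.122), np.float64(-0.122), np.float64(-0.122), np.float64(-0.122), np.float64(-0.122), np.float64(-0.122), np.float64(-0.122), np.float64(-0.122), np.float64(-0.122)]
```

Candidates for the stack, as scene pixels: the grey steel block with brass ring, hex and plug at (361,122), the red oblong at (347,152) and the turquoise oblong at (326,107). The bright steel one at (361,122) carries the stack, and the crop confirms it, so I'm going there.

Emit:
{"op": "carry_out", "data": {
  "xyz": [
    [26, -36, 0],
    [30, -32, 0],
    [34, -28, 0],
    [37, -24, 0],
    [40, -19, 0],
    [42, -14, 0],
    [43, -9, 0],
    [44, -4, 0],
    [44, 2, 0],
    [44, 7, 0]
  ],
  "rotation": [
    [0, 0, -0.122],
    [0, 0, -0.122],
    [0, 0, -0.122],
    [0, 0, -0.122],
    [0, 0, -0.122],
    [0, 0, -0.122],
    [0, 0, -0.122],
    [0, 0, -0.122],
    [0, 0, -0.122],
    [0, 0, -0.122]
  ],
  "jaw": [0, 0, 0, 0, 0, 0, 0, 0, 0, 0]
}}

```text
time: 1.2
ee_pos: [0.3087, -0.1015, 0.4049]
tcp_rot: [[0.031, 1.0, 0.001], [1.0, -0.031, -0.0], [-0.0, 0.001, -1.0]]
wrist_force: [1.6, -0.5, 1.0]
grip_width: 0.0851
```

Emit:
{"op": "carry_out", "data": {
  "xyz": [
    [42, 12, 0],
    [41, 17, 0],
    [38, 22, 0],
    [35, 27, 0],
    [32, 31, 0],
    [28, 34, 0],
    [23, 38, 0],
    [19, 40, 0],
    [14, 42, 0],
    [8, 43, 0]
  ],
  "rotation": [
    [0, 0, -0.122],
    [0, 0, -0.122],
    [0, 0, -0.122],
    [0, 0, -0.122],
    [0, 0, -0.122],
    [0, 0, -0.122],
    [0, 0, -0.122],
    [0, 0, -0.122],
    [0, 0, -0.122],
    [0, 0, -0.122]
  ],
  "jaw": [0, 0, 0, 0, 0, 0, 0, 0, 0, 0]
}}

```text
time: 2.2
ee_pos: [0.4457, 0.3185, 0.4045]
tcp_rot: [[-0.929, 0.371, -0.0], [0.371, 0.929, -0.0], [-0.0, -0.0, -1.0]]
wrist_force: [1.1, -0.4, 0.5]
grip_width: 0.0854
```

Emit:
{"op": "carry_out", "data": {
  "xyz": [
    [0, 0, 0],
    [0, 0, 0],
    [0, 0, 0]
  ],
  "rotation": [
    [0, 0, 0],
    [0, 0, 0],
    [0, 0, 0]
  ],
  "jaw": [0, 0, 0]
}}

```text
time: 2.5
ee_pos: [0.4452, 0.3157, 0.4044]
tcp_rot: [[-0.926, 0.377, -0.001], [0.377, 0.926, -0.001], [0.001, -0.001, -1.0]]
wrist_force: [0.4, -1.4, 0.6]
grip_width: 0.0856
```

```bash
python3 - <<'E'
from h import *
st(); cw=camera_info("wrist"); im=snapshot("wrist"); np.save("w1.npy",im); np.save("w1T.npy",cw['T'])
cv2.imwrite("pics/w1.png",im[:,:,::-1]); print(proj(cw,np.array([.448,.315,.098])))
E
```

```text
t 2.5 p [0.4452 0.3157 0.4044] yaw 157.82996094540098 zax [-0.001  -0.0008 -1.    ] F [ 0.3818 -1.4065  0.5933] w 0.08555859700632479 j [ 0.4817  0.3192 -0.2034  1.0495 -0.0003  0.8686]
[325.7687 189.3288]
```

View pics/w1.png

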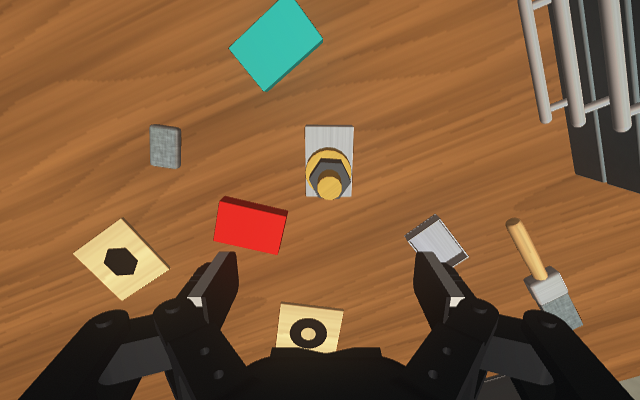

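```bash
python3 - <<'E'
from h import *
im=np.load("w1.npy"); crop(im,280,110,100,100,6,"pics/w1c.png")
E
```

```text
(no output)
```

View pics/w1c.png

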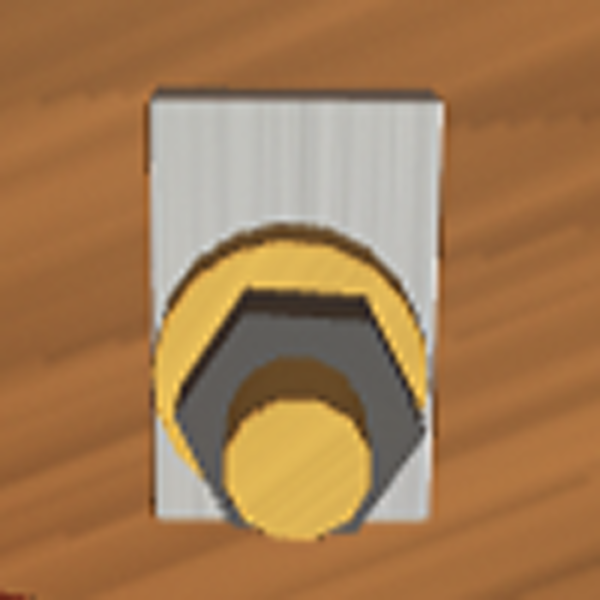

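```bash
python3 - <<'E'
from h import *
c=camera_info("wrist"); c['T']=np.load("w1T.npy")
f=lambda x,y,z: onz(c,280+(x+.5)/6-.5,110+(y+.5)/6-.5,z)
print('plug',f(297,469,.098),'dia',np.linalg.norm(f(225,469,.098)-f(371,469,.098)))
H=[f(*p,.068) for p in [(248,309),(366,314),(424,428),(360,530),(237,530),(177,411)]]
print(np.array(H),'hexc 2-5',(H[2]+H[5])/2,np.linalg.norm(H[2]-H[5])); d=H[2]-H[5];print('corner dir',np.degrees(np.arctan2(d[1],d[0])));e=H[1]-H[0];print('flat dir',np.degrees(np.arctan2(e[1],e[0])),np.linalg.norm(e))
r=[f(155,370,.044),f(428,370,.044),f(292,238,.044)]
print('ring',(r[0]+r[1])/2,np.linalg.norm(r[0]-r[1]), r[2])
B=np.array([f(*p,.022) for p in [(152,99),(441,99),(435,520),(155,520)]]); print('block',B.mean(0));
for i in range(4):
    d=B[(i+1)%4]-B[i]; print(np.linalg.norm(d),np.degrees(np.arctan2(d[1],d[0])))
E
```

```text
plug [0.4477 0.3185 0.098 ] dia 0.022954003147216573
[[0.4266 0.3184 0.068 ]
 [0.4349 0.3366 0.068 ]
 [0.4574 0.3386 0.068 ]
 [0.4705 0.3216 0.068 ]
 [0.4623 0.3015 0.068 ]
 [0.4385 0.3002 0.068 ]] hexc 2-5 [0.4479 0.3194 0.068 ] 0.04280836914009449
corner dir 63.79594741732173
flat dir 65.39501753245692 0.02004541036686117
ring [0.4444 0.3193 0.044 ] 0.05045648387793566 [0.4218 0.3285 0.044 ]
block [0.4397 0.3222 0.022 ]
0.05446295390963805 67.8438726930554
0.08332341657926146 -21.42178555173485
0.05664686500864781 -112.13694171340198
0.08334301362170177 157.0766286697705
```

```bash
python3 - <<'E'
from h import *
plan([((.448,.3175,.36),None,1),((.448,.3175,.2465),None,5)])
E
```

```text
[[-1.8, 3.0, 44.6], [-0.0, 0.0, 22.7], [-0.0, 0.0, 22.7], [-0.0, 0.0, 22.7], [-0.0, 0.0, 22.7], [-0.0, 0.1, 22.7]]
   rz [np.float64(-0.0), np.float64(-0.0), np.float64(-0.0), np.float64(-0.0), np.float64(-0.0), np.float64(-0.0)]
```

Emit:
{"op": "carry_out", "data": {
  "xyz": [
    [-2, 3, 40],
    [0, 0, 35],
    [0, 0, 33],
    [0, 0, 25],
    [0, 0, 15],
    [0, 0, 9],
    [0, 0, 0],
    [0, 0, 0]
  ],
  "rotation": [
    [0, 0, 0],
    [0, 0, 0],
    [0, 0, 0],
    [0, 0, 0],
    [0, 0, 0],
    [0, 0, 0],
    [0, 0, 0],
    [0, 0, 0]
  ],
  "jaw": [0, 0, 0, 0, 0, 0, 0, 0]
}}

```text
time: 3.35
ee_pos: [0.449, 0.3182, 0.2486]
tcp_rot: [[-0.926, 0.377, 0.001], [0.377, 0.926, 0.0], [-0.001, 0.001, -1.0]]
wrist_force: [-0.1, -0.3, 0.4]
grip_width: 0.0854
```

```bash
python3 - <<'E'
from h import *
st(); im=snapshot("wrist"); cv2.imwrite("pics/w2.png",im[:,:,::-1])
E
```

```text
t 3.35 p [0.449  0.3182 0.2486] yaw 157.84522332971596 zax [ 0.001   0.0005 -1.    ] F [-0.0671 -0.346   0.3688] w 0.08538759982267162 j [ 0.4824  0.4799 -0.3987  0.6911 -0.      0.8691]
```

View pics/w2.png

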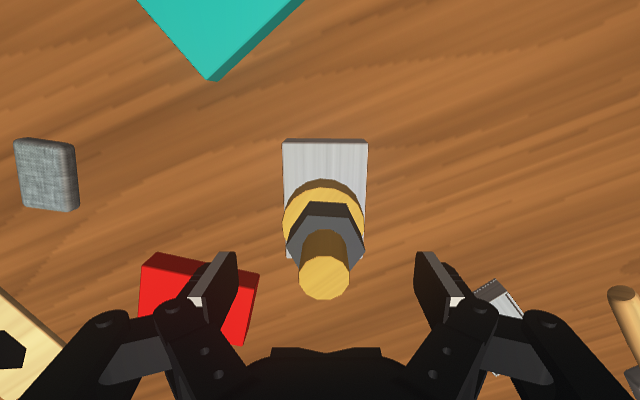

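Emit:
{"op": "carry_out", "data": {
  "xyz": [
    [0, 0, 1],
    [0, 0, 0],
    [0, 0, 0],
    [0, 0, 0],
    [0, 0, 0],
    [0, 0, 0],
    [0, 0, 0],
    [0, 0, 0]
  ],
  "rotation": [
    [0, 0, 0],
    [0, 0, 0],
    [0, 0, 0],
    [0, 0, 0],
    [0, 0, 0],
    [0, 0, 0],
    [0, 0, 0],
    [0, 0, 0]
  ],
  "jaw": [1, 1, 1, 1, 1, 1, 1, 1],
  "grip_force": 40
}}

```text
time: 4.2
ee_pos: [0.4487, 0.3186, 0.247]
tcp_rot: [[-0.927, 0.376, 0.0], [0.376, 0.927, 0.0], [-0.0, 0.0, -1.0]]
wrist_force: [-1.3, -0.5, 4.8]
grip_width: 0.0212
```

```bash
python3 - <<'E'
from h import *
st(); im=snapshot("wrist"); cv2.imwrite("pics/w3.png",im[:,:,::-1])
E
```

```text
t 4.2 p [0.4487 0.3186 0.247 ] yaw 157.89886639694723 zax [ 0.0004  0.0003 -1.    ] F [-1.2798 -0.5418  4.757 ] w 0.021197929377111936 j [ 0.4833  0.4822 -0.3998  0.6883  0.0001  0.869 ]
```

View pics/w3.png

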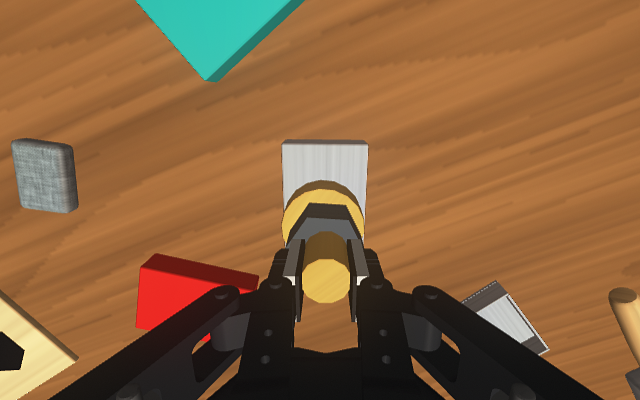

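```bash
python3 - <<'E'
from h import *
c=camera_info("wrist"); s=readout.observe(); R=s['tcp_rot'];p=s['ee_pos']
for u,v in [(325.5,281.5),(301.5,281.5),(350,281.5),(325.5,304),(324,278)]:
    q=onz(c,u,v,.098); print(q,(R.T@(q-p))*1000)
cs,cd=camera_info("scene"),camera_info("side")
a=snapshot("scene")[:,:,::-1];b=snapshot("side")[:,:,::-1]
def cr(im,u,v): return cv2.resize(im[v-25:v+25,u-32:u+32],None,fx=6,fy=6,interpolation=cv2.INTER_CUBIC)
cv2.imwrite("pics/pl.png",np.vstack([np.hstack([cr(a,218,268),cr(b,365,135)]),np.hstack([cr(a,305,188),cr(b,348,222)])]))
E
```

```text
[0.4485 0.3193 0.098 ] [  0.4643   0.5869 148.9532]
[0.4445 0.3094 0.098 ] [  0.4644 -10.1868 148.9494]
[0.4527 0.3295 0.098 ] [  0.4641  11.5855 148.957 ]
[0.4596 0.3148 0.098 ] [-11.5023   0.5882 148.9556]
[0.4466 0.3194 0.098 ] [  2.2701  -0.0839 148.9526]
```

View pics/pl.png

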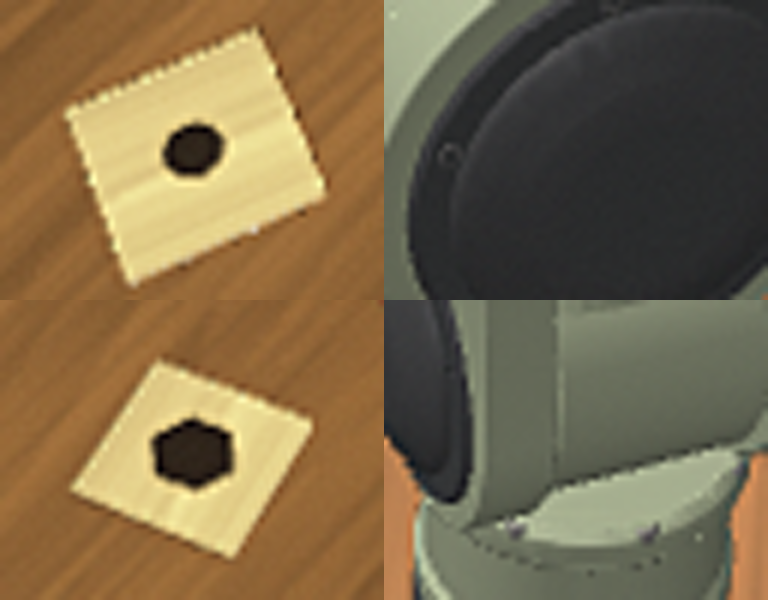

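```bash
python3 - <<'E'
from h import *
plan([((.4487,.3186,.31),None,2),((.447,-.341,.31),None,16)])
E
```

```text
[[-0.0, 0.0, -31.5], [-0.0, 0.0, -31.6], [-15.4, -38.2, -0.0], [-15.4, -38.3, -0.0], [-15.4, -38.2, -0.0], [-15.5, -38.2, -0.0], [-15.4, -38.3, -0.0], [-15.4, -38.2, -0.1], [-15.4, -38.2, 0.0], [-15.4, -38.3, 0.0]]
   rz [np.float64(-0.0), np.float64(-0.0), np.float64(-0.0), np.float64(-0.0), np.float64(-0.0), np.float64(-0.0), np.float64(-0.0), np.float64(-0.0), np.float64(-0.0), np.float64(-0.0)]
[[-15.4, -38.2, 0.0], [-15.4, -38.2, 0.0], [-15.5, -38.3, 0.0], [-15.4, -38.2, -0.0], [-15.4, -38.2, -0.0], [-15.4, -38.3, -0.0], [-15.4, -38.2, -0.0], [-15.4, -38.3, -0.0]]
   rz [np.float64(-0.0), np.float64(-0.0), np.float64(-0.0), np.float64(-0.0), np.float64(-0.0), np.float64(-0.0), np.float64(-0.0), np.float64(-0.0)]
```

Emit:
{"op": "carry_out", "data": {
  "xyz": [
    [0, 0, -15],
    [0, 0, -30],
    [0, 0, -18],
    [-15, -38, 0],
    [-15, -38, 0],
    [-16, -39, 0],
    [-15, -38, 0],
    [-16, -39, 0],
    [-15, -38, 0],
    [-16, -38, 0]
  ],
  "rotation": [
    [0, 0, 0],
    [0, 0, 0],
    [0, 0, 0],
    [0, 0, 0],
    [0, 0, 0],
    [0, 0, 0],
    [0, 0, 0],
    [0, 0, 0],
    [0, 0, 0],
    [0, 0, 0]
  ],
  "jaw": [1, 1, 1, 1, 1, 1, 1, 1, 1, 1]
}}

```text
time: 5.35
ee_pos: [0.4472, 0.0281, 0.3092]
tcp_rot: [[-0.927, 0.376, -0.001], [0.376, 0.927, 0.0], [0.001, -0.0, -1.0]]
wrist_force: [1.4, 0.7, -1.6]
grip_width: 0.0216
```

Emit:
{"op": "carry_out", "data": {
  "xyz": [
    [-16, -38, 0],
    [-16, -39, 0],
    [-15, -38, 0],
    [-16, -38, 0],
    [-15, -38, 0],
    [-16, -39, 0],
    [-15, -38, 0],
    [-15, -38, 0],
    [-15, -38, 0],
    [0, 0, 0]
  ],
  "rotation": [
    [0, 0, 0],
    [0, 0, 0],
    [0, 0, 0],
    [0, 0, 0],
    [0, 0, 0],
    [0, 0, 0],
    [0, 0, 0],
    [0, 0, 0],
    [0, 0, 0],
    [0, 0, 0]
  ],
  "jaw": [1, 1, 1, 1, 1, 1, 1, 1, 1, 1]
}}

```text
time: 6.35
ee_pos: [0.447, -0.3462, 0.3091]
tcp_rot: [[-0.925, 0.381, 0.001], [0.381, 0.925, -0.003], [-0.002, -0.002, -1.0]]
wrist_force: [-0.0, 1.4, -0.5]
grip_width: 0.0211
```

Emit:
{"op": "carry_out", "data": {
  "xyz": [
    [0, 0, 0],
    [0, 0, 0]
  ],
  "rotation": [
    [0, 0, 0],
    [0, 0, 0]
  ],
  "jaw": [1, 1]
}}

```text
time: 6.55
ee_pos: [0.4468, -0.3405, 0.309]
tcp_rot: [[-0.927, 0.376, -0.001], [0.376, 0.927, 0.002], [0.002, 0.001, -1.0]]
wrist_force: [0.2, 0.8, -1.9]
grip_width: 0.021
```

```bash
python3 - <<'E'
from h import *
st(); c=camera_info("wrist"); im=snapshot("wrist"); cv2.imwrite("pics/w4.png",im[:,:,::-1]); crop(im,200,160,240,180,3,"pics/w4c.png")
b=snapshot("side"); crop(b,260,110,140,100,5,"pics/s4c.png")
E
```

```text
t 6.55 p [ 0.4468 -0.3405  0.309 ] yaw 157.92273474089254 zax [-0.0013  0.0017 -1.    ] F [ 0.1972  0.8206 -1.8763] w 0.021008287186765146 j [-0.7826  0.4292 -0.2993  0.8444  0.0003 -0.3973]
```

View pics/w4c.png

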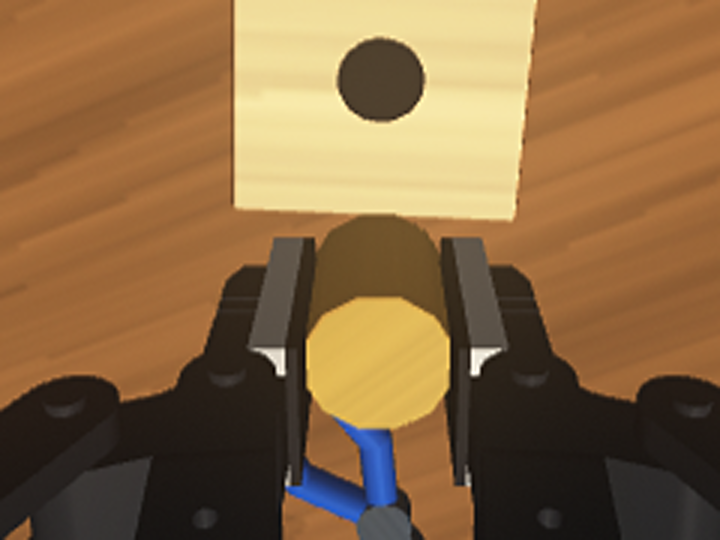

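View pics/s4c.png

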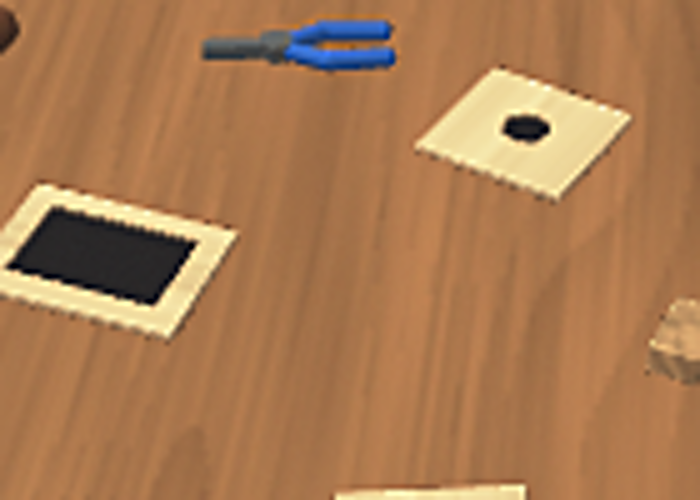

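```bash
python3 - <<'E'
from h import *
st(); c=camera_info("wrist"); s=readout.observe(); R=s['tcp_rot'];p=s['ee_pos']
q=onz(c,200+(381.5)/3-.3,160+80.5/3-.3,.006);print('disc',q, R.T@(q-p)*1000)
zt=p[2]-.149
q=onz(c,200+378/3,160+362/3,zt); print('plug',R.T@(q-p)*1000)
cd=camera_info("side"); print('side disc',onz(cd,260+526.5/5-.4,110+128.5/5-.4,.006))
cs=camera_info("scene"); print('scene disc',onz(cs,186+193.5/6-.4,243+150.5/6-.4,.006))
E
```

```text
t 6.65 p [ 0.4471 -0.3402  0.3094] yaw 157.9770787895524 zax [-0.0008  0.0009 -1.    ] F [ 0.1105  0.4258 -1.2584] w 0.02137634815478372 j [-0.7818  0.4285 -0.2992  0.8443  0.0001 -0.3974]
disc [ 0.4471 -0.338   0.006 ] [  0.515    1.8115 303.4164]
plug [  0.9024   0.7931 149.0015]
side disc [ 0.4476 -0.3407  0.006 ]
scene disc [ 0.4451 -0.3397  0.006 ]
```

Emit:
{"op": "carry_out", "data": {
  "xyz": [
    [0, 1, 30],
    [0, 0, 35],
    [0, 0, 30],
    [0, 0, 15],
    [0, 0, 8],
    [0, 0, 3],
    [0, 0, 0],
    [0, 0, 0]
  ],
  "rotation": [
    [0, 0, 0],
    [0, 0, 0],
    [0, 0, 0],
    [0, 0, 0],
    [0, 0, 0],
    [0, 0, 0],
    [0, 0, 0],
    [0, 0, 0]
  ],
  "jaw": [1, 1, 1, 1, 1, 1, 1, 1]
}}

```text
time: 7.45
ee_pos: [0.448, -0.3407, 0.1897]
tcp_rot: [[-0.927, 0.376, 0.001], [0.376, 0.927, -0.001], [-0.002, -0.001, -1.0]]
wrist_force: [0.1, -0.5, -1.5]
grip_width: 0.0216
```

Emit:
{"op": "carry_out", "data": {
  "xyz": [
    [0, 0, 1],
    [0, 0, 1]
  ],
  "rotation": [
    [0, 0, 0],
    [0, 0, 0]
  ],
  "jaw": [1, 1]
}}

```text
time: 7.65
ee_pos: [0.4478, -0.3408, 0.1874]
tcp_rot: [[-0.926, 0.376, 0.001], [0.376, 0.926, -0.001], [-0.001, -0.001, -1.0]]
wrist_force: [0.8, 0.4, -1.3]
grip_width: 0.0212
```

Emit:
{"op": "carry_out", "data": {
  "xyz": [
    [1, 0, 1],
    [0, 0, 1],
    [0, 0, 0]
  ],
  "rotation": [
    [0, 0, 0],
    [0, 0, 0],
    [0, 0, 0]
  ],
  "jaw": [1, 1, 1]
}}

```text
time: 7.95
ee_pos: [0.4465, -0.3401, 0.185]
tcp_rot: [[-0.926, 0.376, -0.0], [0.376, 0.926, -0.0], [0.0, -0.0, -1.0]]
wrist_force: [-1.5, 0.5, 3.0]
grip_width: 0.0215
```

Emit:
{"op": "carry_out", "data": {
  "xyz": [
    [0, 0, 0],
    [0, 0, 0],
    [0, 0, 0],
    [0, 0, 0],
    [0, 0, 0],
    [0, 0, -15],
    [0, 0, -40],
    [0, 0, -45],
    [0, 0, -25],
    [0, 0, 0]
  ],
  "rotation": [
    [0, 0, 0],
    [0, 0, 0],
    [0, 0, 0],
    [0, 0, 0],
    [0, 0, 0],
    [0, 0, 0],
    [0, 0, 0],
    [0, 0, 0],
    [0, 0, 0],
    [0, 0, 0]
  ],
  "jaw": [0.6, 0.5, 0.3, 0.1, 0, 0, 0, 0, 0, 0]
}}

```text
time: 8.95
ee_pos: [0.4478, -0.3413, 0.314]
tcp_rot: [[-0.927, 0.376, 0.006], [0.376, 0.927, -0.006], [-0.007, -0.003, -1.0]]
wrist_force: [-0.2, -0.2, -0.0]
grip_width: 0.0853
```

```bash
python3 - <<'E'
from h import *
st(); c=camera_info("wrist"); im=snapshot("wrist"); crop(im,200,130,240,180,3,"pics/w5c.png")
b=snapshot("side"); crop(b,300,100,110,90,5,"pics/s5c.png")
E
```

```text
t 8.95 p [ 0.4478 -0.3413  0.314 ] yaw 157.90086774547316 zax [ 0.0056 -0.0055 -1.    ] F [-0.2396 -0.1826 -0.0178] w 0.08528424449471671 j [-0.7823  0.4222 -0.2961  0.8446 -0.     -0.3966]
```

View pics/w5c.png

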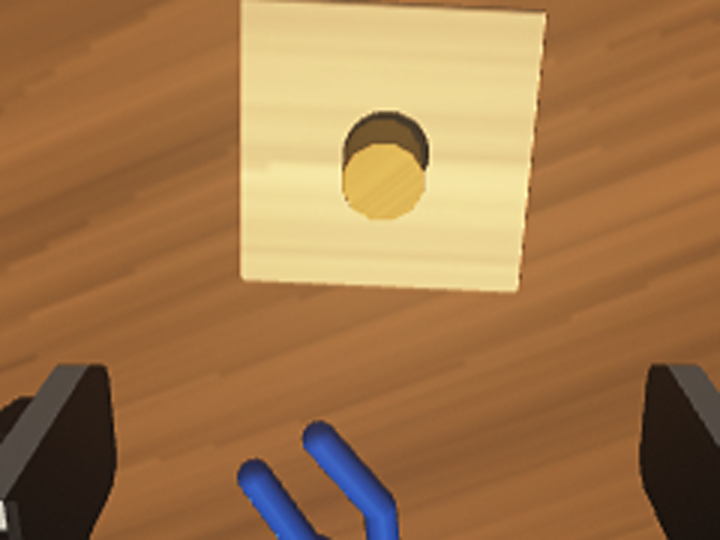

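Emit:
{"op": "carry_out", "data": {
  "xyz": [
    [10, 24, -15],
    [15, 38, -15],
    [16, 39, -15],
    [15, 38, -15],
    [16, 39, 0],
    [15, 38, 0],
    [16, 38, 0],
    [15, 38, 0],
    [16, 39, 0],
    [15, 38, 0]
  ],
  "rotation": [
    [0, 0, 0],
    [0, 0, 0],
    [0, 0, 0],
    [0, 0, 0],
    [0, 0, 0],
    [0, 0, 0],
    [0, 0, 0],
    [0, 0, 0],
    [0, 0, 0],
    [0, 0, 0]
  ],
  "jaw": [0, 0, 0, 0, 0, 0, 0, 0, 0, 0]
}}

```text
time: 10.05
ee_pos: [0.4464, 0.0595, 0.368]
tcp_rot: [[-0.926, 0.376, -0.003], [0.376, 0.926, 0.0], [0.003, -0.001, -1.0]]
wrist_force: [0.9, -0.7, -0.2]
grip_width: 0.0858
```

Emit:
{"op": "carry_out", "data": {
  "xyz": [
    [16, 39, 0],
    [15, 38, 0],
    [16, 38, 0],
    [16, 39, 0],
    [15, 38, 0],
    [16, 39, 0],
    [10, 15, 0],
    [0, 0, 0],
    [0, 0, 0],
    [0, 0, 0]
  ],
  "rotation": [
    [0, 0, 0],
    [0, 0, 0],
    [0, 0, 0],
    [0, 0, 0],
    [0, 0, 0],
    [0, 0, 0],
    [0, 0, -0.116],
    [0, 0, -0.116],
    [0, 0, -0.116],
    [0, 0, -0.116]
  ],
  "jaw": [0, 0, 0, 0, 0, 0, 0, 0, 0, 0]
}}

```text
time: 11.05
ee_pos: [0.4429, 0.325, 0.3673]
tcp_rot: [[-0.996, -0.084, -0.004], [-0.084, 0.996, -0.002], [0.004, -0.002, -1.0]]
wrist_force: [-0.6, -0.1, 0.1]
grip_width: 0.0855
```

Emit:
{"op": "carry_out", "data": {
  "xyz": [
    [0, 0, 0],
    [0, 0, 0]
  ],
  "rotation": [
    [0, 0, 0],
    [0, 0, 0]
  ],
  "jaw": [0, 0]
}}

```text
time: 11.25
ee_pos: [0.4433, 0.3247, 0.3683]
tcp_rot: [[-0.997, -0.076, -0.002], [-0.076, 0.997, -0.001], [0.002, -0.001, -1.0]]
wrist_force: [0.3, 0.6, 1.1]
grip_width: 0.0856
```

```bash
cat > look.py <<'E'
import sys
from h import *
n=sys.argv[1]; x,y,w,h=map(int,sys.argv[2:6]); k=int(sys.argv[6])
st(); c=camera_info("wrist"); im=snapshot("wrist"); np.save(f"{n}T.npy",c['T']); np.save(f"{n}.npy",im); crop(im,x,y,w,h,k,f"pics/{n}.png")
E
python3 look.py w6 240 90 160 120 5
```

```text
t 11.25 p [0.4433 0.3247 0.3683] yaw -175.65906441436076 zax [-0.0022 -0.0012 -1.    ] F [0.2615 0.6238 1.1121] w 0.08561956725779225 j [ 0.4978  0.3531 -0.2506  0.9696  0.      0.422 ]
```

View pics/w6.png

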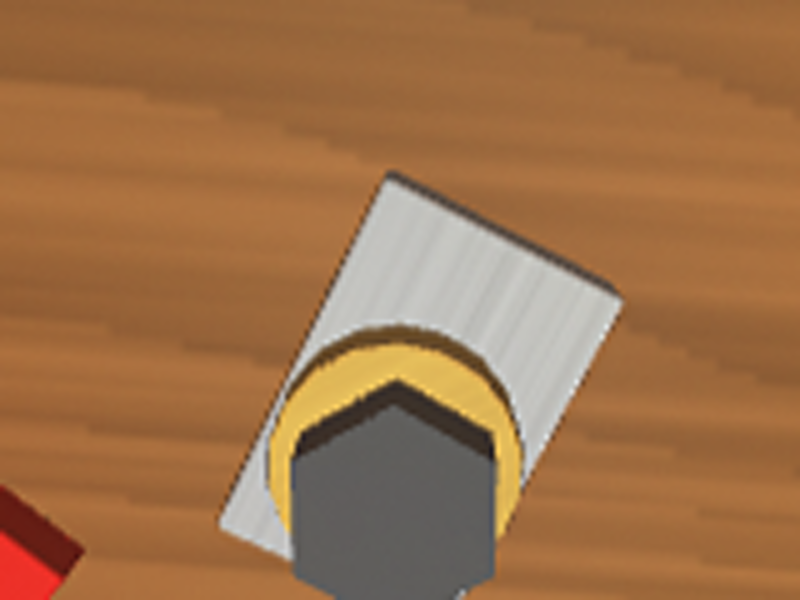

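```bash
python3 - <<'E'
from h import *
c=camera_info("wrist"); c['T']=np.load("w6T.npy"); s=readout.observe(); R=s['tcp_rot'];p=s['ee_pos']
f=lambda x,y,z: onz(c,240+(x+.5)/5-.5,90+(y+.5)/5-.5,z)
q=f(393.5,518.5,.068); print('hex',q,R.T@(q-p)*1000, np.linalg.norm(f(292,518,.068)-f(495,518,.068)))
r=(f(268,463,.044)+f(523,463,.044))/2; print('ring',r, f(397,343,.044), np.linalg.norm(f(268,463,.044)-f(523,463,.044)))
plan([((q[0],q[1],.222),None,6)])
E
```

```text
hex [0.4485 0.3189 0.068 ] [ -5.1649  -5.9428 300.654 ] 0.03766887453480743
ring [0.4444 0.3184 0.044 ] [0.4202 0.317  0.044 ] 0.050942442289024184
[[-0.8, -1.0, 24.4], [-0.8, -1.0, 24.5], [-0.9, -1.0, 24.4], [-0.8, -1.0, 24.5], [-0.8, -1.0, 24.4], [-0.8, -1.1, 24.5]]
   rz [np.float64(-0.0), np.float64(-0.0), np.float64(-0.0), np.float64(-0.0), np.float64(-0.0), np.float64(-0.0)]
```

Emit:
{"op": "carry_out", "data": {
  "xyz": [
    [-2, -2, 30],
    [-2, -2, 40],
    [-1, -2, 38],
    [0, 0, 25],
    [0, 0, 10],
    [0, 0, 5],
    [0, 0, 0]
  ],
  "rotation": [
    [0, 0, 0],
    [0, 0, 0],
    [0, 0, 0],
    [0, 0, 0],
    [0, 0, 0],
    [0, 0, 0],
    [0, 0, 0]
  ],
  "jaw": [0, 0, 0, 0, 0, 0, 0]
}}

```text
time: 12.0
ee_pos: [0.4493, 0.3194, 0.222]
tcp_rot: [[-0.997, -0.078, 0.0], [-0.078, 0.997, 0.0], [-0.0, 0.0, -1.0]]
wrist_force: [-0.3, 0.4, -0.3]
grip_width: 0.0851
```

Emit:
{"op": "carry_out", "data": {
  "xyz": [
    [0, 0, 0],
    [0, 0, 0],
    [0, 0, 0],
    [0, 0, 0],
    [0, 0, 0],
    [0, 0, 0],
    [0, 0, 0]
  ],
  "rotation": [
    [0, 0, 0],
    [0, 0, 0],
    [0, 0, 0],
    [0, 0, 0],
    [0, 0, 0],
    [0, 0, 0],
    [0, 0, 0]
  ],
  "jaw": [0.3, 0.6, 1, 1, 1, 1, 1],
  "grip_force": 50
}}

```text
time: 12.7
ee_pos: [0.4495, 0.3194, 0.2228]
tcp_rot: [[-0.997, -0.078, 0.002], [-0.078, 0.997, 0.001], [-0.002, 0.0, -1.0]]
wrist_force: [-0.0, -1.0, 6.7]
grip_width: 0.0369
```

```bash
python3 look.py w7 200 120 240 180 3
```

```text
t 12.7 p [0.4495 0.3194 0.2228] yaw -175.52492240337693 zax [ 0.0018  0.0006 -1.    ] F [-0.0148 -0.9546  6.683 ] w 0.03689283369444513 j [ 0.484   0.5159 -0.4192  0.6339 -0.0003  0.4059]
```

View pics/w7.png

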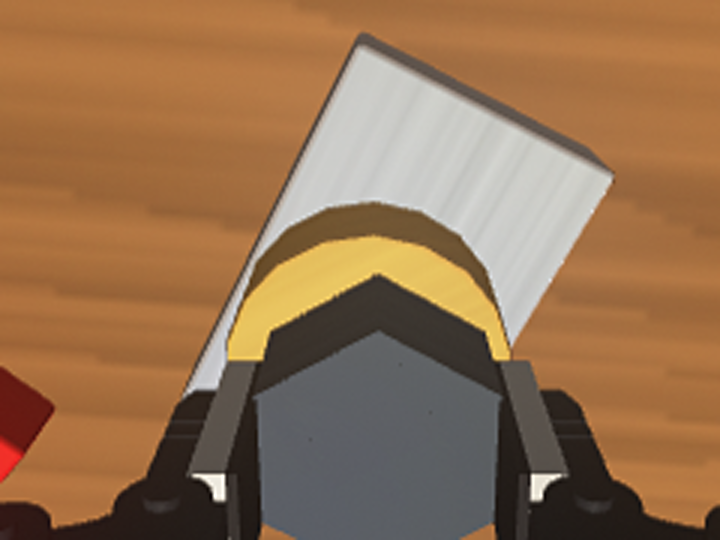

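```bash
python3 - <<'E'
from h import *
c=camera_info("wrist"); c['T']=np.load("w7T.npy"); s=readout.observe(); R=s['tcp_rot'];p=s['ee_pos']
for a in [(256,397),(500,393),(262,524),(495,524),(378,330)]:
    q=onz(c,200+a[0]/3-.33,120+a[1]/3-.33,.068); print(R.T@(q-p)*1000)
plan([((.4495,.3194,.30),None,2),((.462,.008,.30),None,8)])
E
```

```text
[ 11.7768 -17.5639 154.7754]
[ 12.4517  19.4534 154.7914]
[-10.8331 -17.5261 154.8177]
[-10.8378  19.6151 154.835 ]
[ 22.859    0.9548 154.7633]
[[-0.0, -0.0, -38.6], [-0.1, -0.0, -38.6], [1.5, -38.9, -0.0], [1.5, -39.0, -0.0], [1.4, -38.9, -0.1], [1.5, -38.9, 0.0], [1.5, -38.9, -0.0], [1.5, -39.0, -0.0], [1.5, -38.9, -0.0], [1.5, -38.9, -0.1]]
   rz [np.float64(-0.0), np.float64(-0.0), np.float64(-0.0), np.float64(-0.0), np.float64(-0.0), np.float64(-0.0), np.float64(-0.0), np.float64(-0.0), np.float64(-0.0), np.float64(-0.0)]
```

Emit:
{"op": "carry_out", "data": {
  "xyz": [
    [0, 0, -10],
    [0, 0, -30],
    [0, 0, -37],
    [2, -39, 0],
    [1, -39, 0],
    [2, -39, 0],
    [1, -39, 0],
    [2, -39, 0],
    [1, -39, 0],
    [1, -39, 0]
  ],
  "rotation": [
    [0, 0, 0],
    [0, 0, 0],
    [0, 0, 0],
    [0, 0, 0],
    [0, 0, 0],
    [0, 0, 0],
    [0, 0, 0],
    [0, 0, 0],
    [0, 0, 0],
    [0, 0, 0]
  ],
  "jaw": [1, 1, 1, 1, 1, 1, 1, 1, 1, 1]
}}

```text
time: 13.75
ee_pos: [0.46, 0.0449, 0.2991]
tcp_rot: [[-0.997, -0.078, 0.0], [-0.078, 0.997, 0.0], [-0.0, 0.0, -1.0]]
wrist_force: [1.3, 0.2, -2.1]
grip_width: 0.0368
```

Emit:
{"op": "carry_out", "data": {
  "xyz": [
    [2, -30, 0],
    [0, -9, 0],
    [0, 0, 0],
    [0, 0, 0]
  ],
  "rotation": [
    [0, 0, 0],
    [0, 0, 0],
    [0, 0, 0],
    [0, 0, 0]
  ],
  "jaw": [1, 1, 1, 1]
}}

```text
time: 14.15
ee_pos: [0.4613, 0.0079, 0.2988]
tcp_rot: [[-0.997, -0.078, -0.0], [-0.078, 0.997, 0.001], [0.0, 0.001, -1.0]]
wrist_force: [-0.3, -0.8, -1.6]
grip_width: 0.0369
```

```bash
python3 look.py w8 200 120 240 180 3; python3 - <<'E'
from h import *
crop(snapshot("scene"),255,150,100,80,6,"pics/s8.png")
E
```

```text
t 14.15 p [0.4613 0.0079 0.2988] yaw -175.49930927405043 zax [-0.0002  0.0008 -1.    ] F [-0.3388 -0.7628 -1.6222] w 0.036914297278767966 j [-0.1434  0.273  -0.5698  0.7283  0.0008 -0.2219]
```

View pics/w8.png

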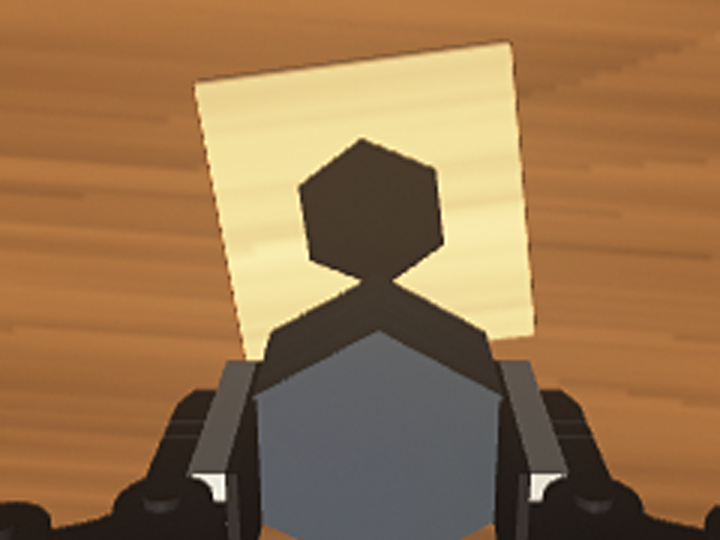

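```bash
python3 - <<'E'
from h import *
c=camera_info("wrist"); c['T']=np.load("w8T.npy"); s=readout.observe(); R=s['tcp_rot'];p=s['ee_pos']
q=onz(c,200+372/3-.33,120+215.5/3-.33,.006); d=R.T@(q-p)*1000; print(q,d,'go',d-[.7,.9,0])
E
```

```text
[0.4627 0.0074 0.006 ] [ -1.35    -1.2283 292.6902] go [ -2.05    -2.1283 292.6902]
```

View pics/s8.png

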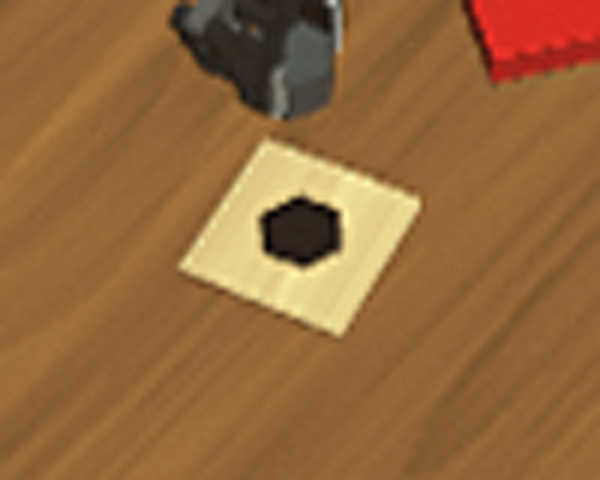

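Emit:
{"op": "carry_out", "data": {
  "xyz": [
    [-1, -1, 30],
    [-1, -1, 35],
    [0, 0, 25],
    [0, 0, 13],
    [0, 0, 6],
    [0, 0, 2],
    [0, 0, 0],
    [0, 0, 0]
  ],
  "rotation": [
    [0, 0, 0],
    [0, 0, 0],
    [0, 0, 0],
    [0, 0, 0],
    [0, 0, 0],
    [0, 0, 0],
    [0, 0, 0],
    [0, 0, 0]
  ],
  "jaw": [1, 1, 1, 1, 1, 1, 1, 1]
}}

```text
time: 15.05
ee_pos: [0.4642, 0.0056, 0.1885]
tcp_rot: [[-0.997, -0.079, 0.002], [-0.079, 0.997, -0.0], [-0.002, -0.0, -1.0]]
wrist_force: [-0.1, -0.8, -1.7]
grip_width: 0.0368
```

Emit:
{"op": "carry_out", "data": {
  "xyz": [
    [0, 0, 1],
    [0, 0, 1],
    [0, 0, 0]
  ],
  "rotation": [
    [0, 0, 0],
    [0, 0, 0],
    [0, 0, 0]
  ],
  "jaw": [1, 1, 1]
}}

```text
time: 15.35
ee_pos: [0.4637, 0.0054, 0.1859]
tcp_rot: [[-0.997, -0.078, 0.0], [-0.078, 0.997, -0.0], [-0.0, -0.0, -1.0]]
wrist_force: [-0.1, 0.4, -2.1]
grip_width: 0.0366
```

Emit:
{"op": "carry_out", "data": {
  "xyz": [
    [1, 1, 1],
    [0, 0, 1],
    [0, 0, 0]
  ],
  "rotation": [
    [0, 0, 0],
    [0, 0, 0],
    [0, 0, 0]
  ],
  "jaw": [1, 1, 1]
}}

```text
time: 15.65
ee_pos: [0.4627, 0.0063, 0.1848]
tcp_rot: [[-0.997, -0.078, 0.001], [-0.078, 0.997, -0.0], [-0.001, -0.0, -1.0]]
wrist_force: [-3.2, -0.1, 12.6]
grip_width: 0.037
```

Contact (12.6 N). I'm releasing and going up.

Emit:
{"op": "carry_out", "data": {
  "xyz": [
    [0, 0, -0.5],
    [0, 0, 0],
    [0, 0, 0],
    [0, 0, 0],
    [0, 0, 0],
    [0, 0, -15],
    [0, 0, -40],
    [0, 0, -45],
    [0, 0, -45],
    [0, 0, 0]
  ],
  "rotation": [
    [0, 0, 0],
    [0, 0, 0],
    [0, 0, 0],
    [0, 0, 0],
    [0, 0, 0],
    [0, 0, 0],
    [0, 0, 0],
    [0, 0, 0],
    [0, 0, 0],
    [0, 0, 0]
  ],
  "jaw": [1, 0.4, 0.3, 0.1, 0, 0, 0, 0, 0, 0]
}}

```text
time: 16.65
ee_pos: [0.4649, 0.0061, 0.3347]
tcp_rot: [[-0.997, -0.078, 0.01], [-0.078, 0.997, -0.001], [-0.01, -0.002, -1.0]]
wrist_force: [0.8, 0.6, -0.4]
grip_width: 0.0853
```

Emit:
{"op": "carry_out", "data": {
  "xyz": [
    [0, 0, 0]
  ],
  "rotation": [
    [0, 0, 0]
  ],
  "jaw": [0]
}}

```text
time: 16.75
ee_pos: [0.463, 0.0064, 0.3302]
tcp_rot: [[-0.997, -0.078, 0.003], [-0.078, 0.997, -0.0], [-0.003, -0.001, -1.0]]
wrist_force: [-0.5, -0.5, 0.8]
grip_width: 0.0854
```

```bash
python3 look.py w9 220 110 200 150 4; python3 - <<'E'
from h import *
s=readout.observe(); print(s['ee_pos'])
plan([((.435,.322,.38),157.9,9)])
E
```

```text
t 16.75 p [0.463  0.0064 0.3302] yaw -175.51600261141476 zax [ 0.0029 -0.0004 -1.    ] F [-0.4818 -0.5017  0.8273] w 0.08542381672422097 j [-0.1459  0.2357 -0.5256  0.8066  0.     -0.2242]
[0.4623 0.0064 0.329 ]
[[0.3, 35.2, -5.7], [2.1, 35.1, -5.6], [3.9, 35.0, -5.7], [5.8, 34.7, -5.7], [7.5, 34.4, -5.7], [9.4, 33.9, -5.6], [11.0, 33.4, -5.7], [12.8, 32.8, -5.7], [14.5, 32.1, -5.6]]
   rz [np.float64(0.052), np.float64(0.052), np.float64(0.052), np.float64(0.052), np.float64(0.052), np.float64(0.052), np.float64(0.052), np.float64(0.052), np.float64(0.052)]
```

View pics/w9.png

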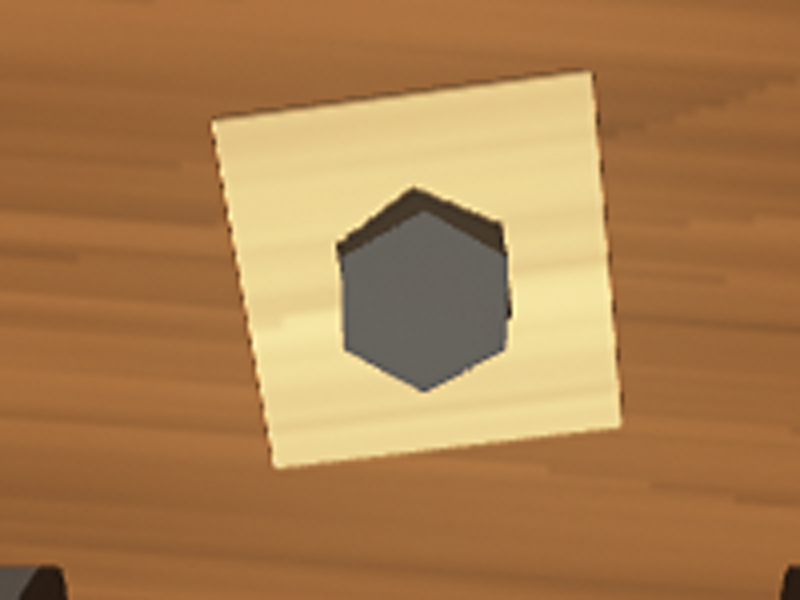

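Emit:
{"op": "carry_out", "data": {
  "xyz": [
    [0, 35, -6],
    [2, 35, -6],
    [4, 35, -6],
    [6, 35, -6],
    [8, 34, -6],
    [9, 34, -6],
    [11, 33, -6],
    [13, 33, -6],
    [10, 32, 0],
    [0, 0, 0]
  ],
  "rotation": [
    [0, 0, 0.052],
    [0, 0, 0.052],
    [0, 0, 0.052],
    [0, 0, 0.052],
    [0, 0, 0.052],
    [0, 0, 0.052],
    [0, 0, 0.052],
    [0, 0, 0.052],
    [0, 0, 0.052],
    [0, 0, 0]
  ],
  "jaw": [0, 0, 0, 0, 0, 0, 0, 0, 0, 0]
}}

```text
time: 17.8
ee_pos: [0.4387, 0.3229, 0.3751]
tcp_rot: [[-0.926, 0.376, -0.002], [0.376, 0.926, -0.0], [0.002, -0.001, -1.0]]
wrist_force: [-0.0, -0.8, -0.5]
grip_width: 0.0852
```

Emit:
{"op": "carry_out", "data": {
  "xyz": [
    [0, 0, 0],
    [0, 0, 0]
  ],
  "rotation": [
    [0, 0, 0],
    [0, 0, 0]
  ],
  "jaw": [0, 0]
}}

```text
time: 18.0
ee_pos: [0.4389, 0.3191, 0.3757]
tcp_rot: [[-0.925, 0.38, -0.003], [0.38, 0.925, -0.002], [0.002, -0.003, -1.0]]
wrist_force: [-0.3, -0.2, -0.5]
grip_width: 0.0855
```

```bash
python3 - <<'E'
from h import *
c=camera_info("wrist"); c['T']=np.load("w9T.npy")
f=lambda x,y,z: onz(c,220+(x+.5)/4-.5,110+(y+.5)/4-.5,z)
print('hex',f(425,301,.030),'plate',np.mean([f(*a,.006) for a in [(213,121),(592,71),(621,426),(274,467)]],0))
E
python3 look.py w10 240 110 160 120 5
```

```text
hex [0.4611 0.0072 0.03  ] plate [0.4623 0.0073 0.006 ]
t 18.0 p [0.4389 0.3191 0.3757] yaw 157.64666730811754 zax [-0.0026 -0.0018 -1.    ] F [-0.2944 -0.1826 -0.5296] w 0.08550972290235329 j [ 0.4927  0.3352 -0.2568  0.9819 -0.0003  0.8828]
```

View pics/w10.png

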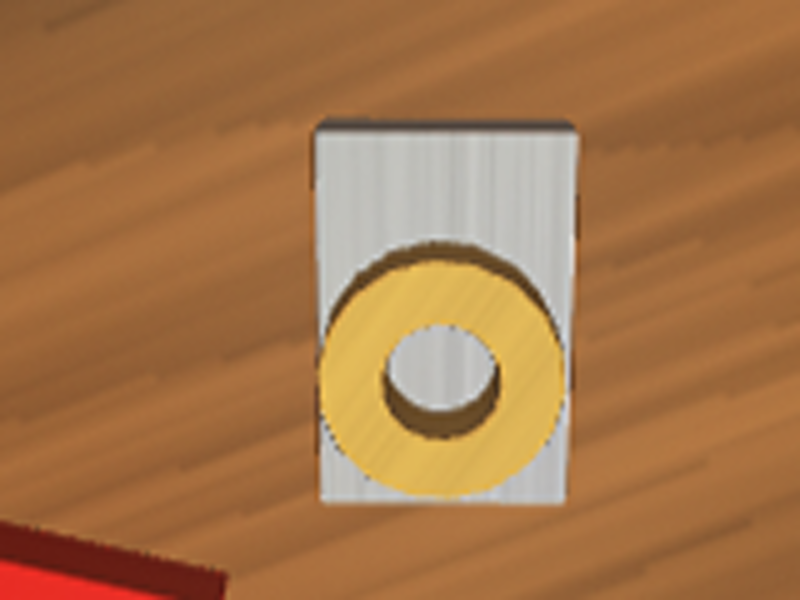

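```bash
python3 - <<'E'
from h import *
c=camera_info("wrist"); c['T']=np.load("w10T.npy"); s=readout.observe(); R=s['tcp_rot'];p=s['ee_pos']; print(p)
f=lambda x,y,z: onz(c,240+(x+.5)/5-.5,110+(y+.5)/5-.5,z)
q=f(442.5,378,.044); print('ring',q,R.T@(q-p)*1000)
B=np.array([f(*a,.022) for a in [(315,131),(578,131),(566,502),(321,502)]]); print('block',B.mean(0),R.T@(B.mean(0)-p)*1000)
for i in range(4):
    d=B[(i+1)%4]-B[i]; print(np.linalg.norm(d),np.degrees(np.arctan2(d[1],d[0])))
# red corner nearest
print('red top corner',f(228,573,.022))
plan([((q[0],q[1],.203),None,6)])
E
```

```text
[0.4391 0.3189 0.3761]
ring [0.4449 0.3191 0.044 ] [ -5.8202   3.0676 332.1106]
block [0.4395 0.322  0.022 ] [  0.315    3.7331 354.1175]
0.05516337161236588 67.67094287367124
0.08286984759064428 -22.532926103072572
0.055427099915160864 -112.28738104943423
0.08291152143136338 157.2849352899291
red top corner [0.4751 0.2537 0.022 ]
[[-0.9, 0.5, 28.9], [-1.0, 0.4, 28.8], [-0.9, 0.5, 28.9], [-0.9, 0.4, 28.8], [-1.0, 0.5, 28.9], [-0.9, 0.4, 28.8]]
   rz [np.float64(-0.0), np.float64(-0.0), np.float64(-0.0), np.float64(-0.0), np.float64(-0.0), np.float64(-0.0)]
```

Emit:
{"op": "carry_out", "data": {
  "xyz": [
    [-2, 1, 35],
    [-2, 1, 45],
    [-2, 0, 45],
    [0, 0, 30],
    [0, 0, 15],
    [0, 0, 8],
    [0, 0, 0]
  ],
  "rotation": [
    [0, 0, 0],
    [0, 0, 0],
    [0, 0, 0],
    [0, 0, 0],
    [0, 0, 0],
    [0, 0, 0],
    [0, 0, 0]
  ],
  "jaw": [0, 0, 0, 0, 0, 0, 0]
}}

```text
time: 18.75
ee_pos: [0.4454, 0.3185, 0.1984]
tcp_rot: [[-0.925, 0.381, -0.002], [0.381, 0.925, -0.001], [0.001, -0.002, -1.0]]
wrist_force: [-0.2, 0.3, -0.2]
grip_width: 0.0856
```

Emit:
{"op": "carry_out", "data": {
  "xyz": [
    [0, 0, 0],
    [0, 0, 0],
    [0, 0, 0],
    [0, 0, 0],
    [0, 0, 0],
    [0, 0, 0],
    [0, 0, 0]
  ],
  "rotation": [
    [0, 0, 0],
    [0, 0, 0],
    [0, 0, 0],
    [0, 0, 0],
    [0, 0, 0],
    [0, 0, 0],
    [0, 0, 0]
  ],
  "jaw": [0.2, 0.4, 0.6, 1, 1, 1, 1],
  "grip_force": 60
}}

```text
time: 19.45
ee_pos: [0.4461, 0.3196, 0.2011]
tcp_rot: [[-0.925, 0.38, 0.003], [0.38, 0.925, 0.0], [-0.002, 0.001, -1.0]]
wrist_force: [-2.2, -2.4, 8.3]
grip_width: 0.0502
```

```bash
python3 look.py w11 200 130 240 180 3
```

```text
t 19.45 p [0.4461 0.3196 0.2011] yaw 157.66282147137773 zax [ 0.0025  0.0001 -1.    ] F [-2.2335 -2.4028  8.2678] w 0.0501572726263354 j [ 0.4874  0.5427 -0.4439  0.5819 -0.0011  0.8773]
```

View pics/w11.png

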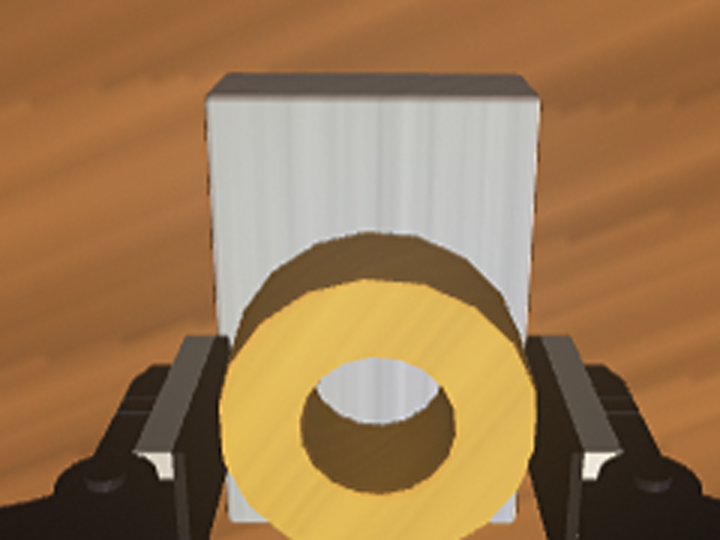

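```bash
python3 - <<'E'
from h import *
c=camera_info("wrist"); c['T']=np.load("w11T.npy"); s=readout.observe(); R=s['tcp_rot'];p=s['ee_pos']
for a in [(378,425),(220,420),(536,420),(378,280),(378,357),(378,493)]:
    q=onz(c,200+a[0]/3-.33,130+a[1]/3-.33,.044); print(R.T@(q-p)*1000)
plan([((.4461,.3196,.29),None,2),((.671,.195,.29),None,7)])
E
```

```text
[  0.6271   0.6237 157.1019]
[  1.5389 -24.298  157.0736]
[  1.5169  25.5532 157.1263]
[ 25.4221   0.6179 157.047 ]
[ 12.5896   0.6209 157.0754]
[-11.9758   0.6266 157.1298]
[[-0.1, 0.1, -44.4], [-0.2, 0.0, -44.5], [-36.5, -4.2, 0.1], [-36.5, -4.3, 0.1], [-36.4, -4.2, 0.0], [-36.5, -4.3, 0.1], [-36.5, -4.2, 0.1], [-36.5, -4.3, 0.1], [-36.4, -4.2, 0.0]]
   rz [np.float64(-0.0), np.float64(-0.0), np.float64(-0.0), np.float64(-0.0), np.float64(-0.0), np.float64(-0.0), np.float64(-0.0), np.float64(-0.0), np.float64(-0.0)]
```

Emit:
{"op": "carry_out", "data": {
  "xyz": [
    [0, 0, -10],
    [0, 0, -30],
    [0, 0, -47],
    [-36, -4, 0],
    [-37, -4, 0],
    [-36, -5, 0],
    [-37, -4, 0],
    [-36, -4, 0],
    [-37, -4, 0],
    [-25, -4, 0]
  ],
  "rotation": [
    [0, 0, 0],
    [0, 0, 0],
    [0, 0, 0],
    [0, 0, 0],
    [0, 0, 0],
    [0, 0, 0],
    [0, 0, 0],
    [0, 0, 0],
    [0, 0, 0],
    [0, 0, 0]
  ],
  "jaw": [1, 1, 1, 1, 1, 1, 1, 1, 1, 1]
}}

```text
time: 20.5
ee_pos: [0.6621, 0.1985, 0.2866]
tcp_rot: [[-0.925, 0.381, 0.001], [0.381, 0.925, -0.0], [-0.001, 0.0, -1.0]]
wrist_force: [0.2, -0.4, -3.3]
grip_width: 0.0496
```

Emit:
{"op": "carry_out", "data": {
  "xyz": [
    [-11, 0, 0],
    [0, 0, 0],
    [0, 0, 0],
    [0, 0, 0]
  ],
  "rotation": [
    [0, 0, 0],
    [0, 0, 0],
    [0, 0, 0],
    [0, 0, 0]
  ],
  "jaw": [1, 1, 1, 1]
}}

```text
time: 20.9
ee_pos: [0.6691, 0.1969, 0.2861]
tcp_rot: [[-0.926, 0.379, -0.001], [0.379, 0.926, 0.0], [0.001, -0.0, -1.0]]
wrist_force: [-0.5, 0.3, -3.6]
grip_width: 0.05
```

```bash
python3 look.py w12 180 90 240 180 3; python3 - <<'E'
from h import *
crop(snapshot("scene"),340,140,110,80,6,"pics/s12.png")
crop(snapshot("side"),190,230,110,90,6,"pics/d12.png")
E
```

```text
t 20.9 p [0.6691 0.1969 0.2861] yaw 157.75725142067364 zax [-0.0015  0.0002 -1.    ] F [-0.4824  0.3294 -3.5502] w 0.04995798813017282 j [0.1803 0.6857 0.0883 0.9748 0.0005 0.5686]
```

View pics/w12.png

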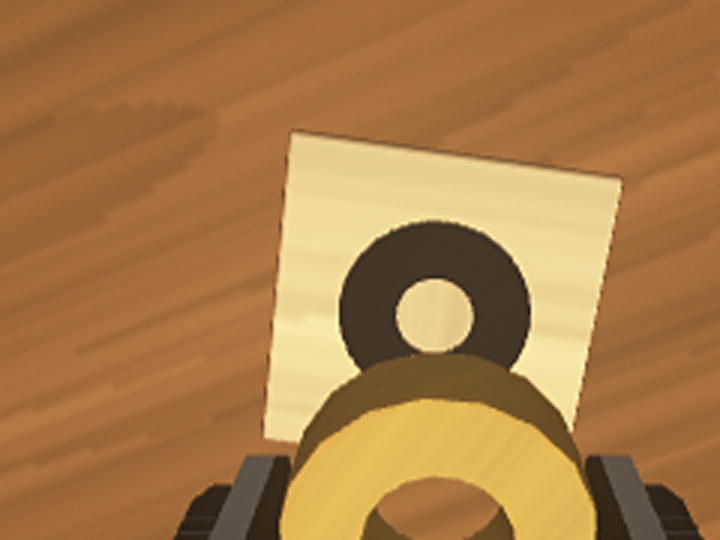

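View pics/d12.png

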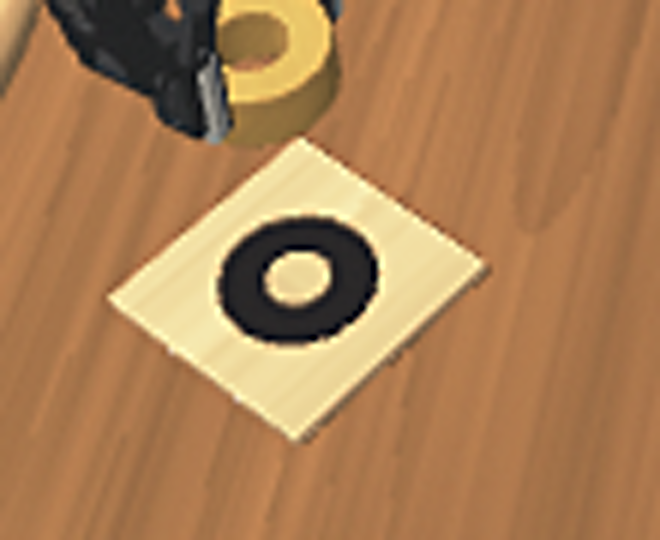

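Wrist crop: silhouette hole centred at (434,316). Side crop: silhouette centred at (298,280).

```bash
python3 - <<'E'
from h import *
c=camera_info("wrist"); c['T']=np.load("w12T.npy"); s=readout.observe(); R=s['tcp_rot'];p=s['ee_pos']
q=onz(c,180+434.5/3-.33,90+316/3-.33,.006); d=R.T@(q-p)*1000; print(q,d,'go',d-[.6,.65,0])
q2=onz(camera_info("side"),190+298/6-.42,230+280/6-.42,.006); print(q2,R.T@(q2-p)*1000)
E
```

```text
[0.669  0.1964 0.006 ] [  0.4299  -0.4514 280.47  ] go [ -0.1701  -1.1014 280.47  ]
[0.6705 0.1955 0.006 ] [ -1.3815  -0.7711 280.4695]
```

Emit:
{"op": "carry_out", "data": {
  "xyz": [
    [-1, -1, 30],
    [0, 0, 30],
    [0, 0, 20],
    [0, 0, 10],
    [0, 0, 5],
    [0, 0, 2],
    [0, 0, 0],
    [0, 0, 0]
  ],
  "rotation": [
    [0, 0, 0],
    [0, 0, 0],
    [0, 0, 0],
    [0, 0, 0],
    [0, 0, 0],
    [0, 0, 0],
    [0, 0, 0],
    [0, 0, 0]
  ],
  "jaw": [1, 1, 1, 1, 1, 1, 1, 1]
}}

```text
time: 21.85
ee_pos: [0.6716, 0.1946, 0.1905]
tcp_rot: [[-0.925, 0.38, 0.002], [0.38, 0.925, 0.0], [-0.002, 0.001, -1.0]]
wrist_force: [0.2, -0.1, -3.2]
grip_width: 0.0496
```

Emit:
{"op": "carry_out", "data": {
  "xyz": [
    [0, 0, 1],
    [0, 0, 0]
  ],
  "rotation": [
    [0, 0, 0],
    [0, 0, 0]
  ],
  "jaw": [1, 1]
}}

```text
time: 22.05
ee_pos: [0.6711, 0.1945, 0.1887]
tcp_rot: [[-0.925, 0.38, 0.001], [0.38, 0.925, 0.0], [-0.001, 0.0, -1.0]]
wrist_force: [0.7, 0.8, -2.7]
grip_width: 0.0498
```

Emit:
{"op": "carry_out", "data": {
  "xyz": [
    [1.5, 0.5, 1],
    [0, 0, 1],
    [0, 0, 0]
  ],
  "rotation": [
    [0, 0, 0],
    [0, 0, 0],
    [0, 0, 0]
  ],
  "jaw": [1, 1, 1]
}}

```text
time: 22.35
ee_pos: [0.6696, 0.1956, 0.1859]
tcp_rot: [[-0.925, 0.38, -0.0], [0.38, 0.925, -0.0], [0.0, -0.0, -1.0]]
wrist_force: [-0.6, 0.1, -3.4]
grip_width: 0.0501
```

Emit:
{"op": "carry_out", "data": {
  "xyz": [
    [0, 0, 1],
    [0, 0, 0]
  ],
  "rotation": [
    [0, 0, 0],
    [0, 0, 0]
  ],
  "jaw": [1, 1]
}}

```text
time: 22.55
ee_pos: [0.6698, 0.1955, 0.1853]
tcp_rot: [[-0.925, 0.38, 0.0], [0.38, 0.925, 0.0], [-0.0, 0.0, -1.0]]
wrist_force: [-0.4, 0.2, -2.4]
grip_width: 0.0498
```

Emit:
{"op": "carry_out", "data": {
  "xyz": [
    [0, 0, 0.8],
    [0, 0, 0]
  ],
  "rotation": [
    [0, 0, 0],
    [0, 0, 0]
  ],
  "jaw": [1, 1]
}}

```text
time: 22.75
ee_pos: [0.6698, 0.1955, 0.1852]
tcp_rot: [[-0.925, 0.38, 0.0], [0.38, 0.925, 0.0], [-0.0, 0.0, -1.0]]
wrist_force: [-3.2, 0.5, 4.9]
grip_width: 0.0498
```

Contact. Releasing.

Emit:
{"op": "carry_out", "data": {
  "xyz": [
    [0, 0, 0],
    [0, 0, 0],
    [0, 0, 0],
    [0, 0, 0],
    [0, 0, 0],
    [0, 0, -15],
    [0, 0, -40],
    [0, 0, -45],
    [0, 0, -45],
    [0, 0, 0]
  ],
  "rotation": [
    [0, 0, 0],
    [0, 0, 0],
    [0, 0, 0],
    [0, 0, 0],
    [0, 0, 0],
    [0, 0, 0],
    [0, 0, 0],
    [0, 0, 0],
    [0, 0, 0],
    [0, 0, 0]
  ],
  "jaw": [0.4, 0.3, 0.2, 0.1, 0, 0, 0, 0, 0, 0]
}}

```text
time: 23.75
ee_pos: [0.6721, 0.196, 0.339]
tcp_rot: [[-0.925, 0.38, 0.014], [0.38, 0.925, 0.003], [-0.012, 0.008, -1.0]]
wrist_force: [1.1, 0.7, 0.6]
grip_width: 0.0857
```

Emit:
{"op": "carry_out", "data": {
  "xyz": [
    [0, 0, 0]
  ],
  "rotation": [
    [0, 0, 0]
  ],
  "jaw": [0]
}}

```text
time: 23.85
ee_pos: [0.6703, 0.1956, 0.3324]
tcp_rot: [[-0.925, 0.38, 0.005], [0.38, 0.925, 0.001], [-0.004, 0.003, -1.0]]
wrist_force: [-0.2, 0.3, -1.6]
grip_width: 0.0851
```

```bash
python3 look.py w13 220 110 200 150 4; python3 - <<'E'
from h import *
plan([((.436,.319,.33),None,7)])
E
```

```text
t 23.85 p [0.6703 0.1956 0.3324] yaw 157.66542380556098 zax [ 0.0046  0.0008 -1.    ] F [-0.2005  0.2853 -1.6097] w 0.08514662759496806 j [ 0.1784  0.6498  0.145   1.0613 -0.      0.5682]
[[37.6, 3.6, 0.0], [37.6, 3.7, 0.0], [37.5, 3.6, 0.0], [37.6, 3.6, 0.0], [37.6, 3.7, 0.0], [37.6, 3.6, 0.0], [37.5, 3.6, 0.0]]
   rz [np.float64(-0.0), np.float64(-0.0), np.float64(-0.0), np.float64(-0.0), np.float64(-0.0), np.float64(-0.0), np.float64(-0.0)]
```

View pics/w13.png

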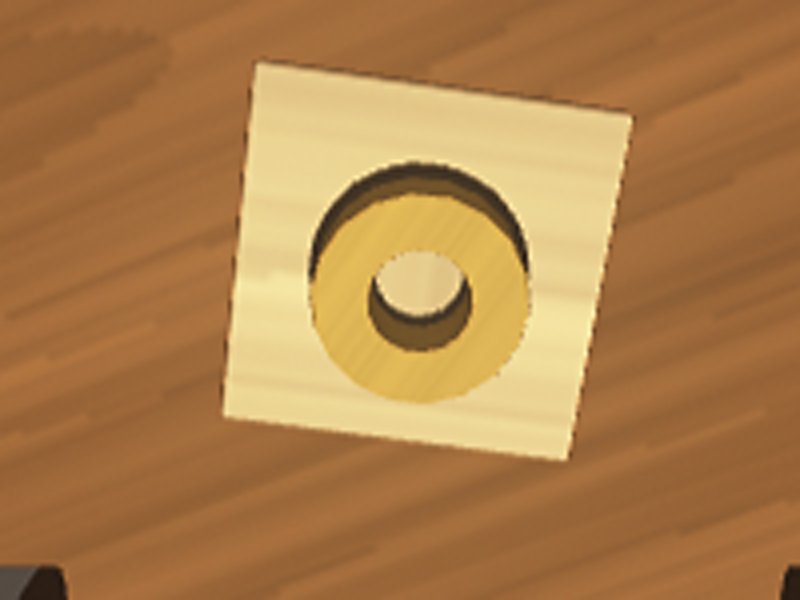

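Emit:
{"op": "carry_out", "data": {
  "xyz": [
    [37, 4, 0],
    [38, 4, 0],
    [37, 3, 0],
    [38, 4, 0],
    [38, 3, 0],
    [37, 4, 0],
    [36, 4, 0],
    [0, 0, 0],
    [0, 0, 0],
    [0, 0, 0]
  ],
  "rotation": [
    [0, 0, 0],
    [0, 0, 0],
    [0, 0, 0],
    [0, 0, 0],
    [0, 0, 0],
    [0, 0, 0],
    [0, 0, 0],
    [0, 0, 0],
    [0, 0, 0],
    [0, 0, 0]
  ],
  "jaw": [0, 0, 0, 0, 0, 0, 0, 0, 0, 0]
}}

```text
time: 24.9
ee_pos: [0.4388, 0.3184, 0.3288]
tcp_rot: [[-0.925, 0.381, -0.0], [0.381, 0.925, -0.001], [0.0, -0.001, -1.0]]
wrist_force: [0.2, 0.1, -0.3]
grip_width: 0.0853
```

```bash
python3 - <<'E'
from h import *
c=camera_info("wrist"); c['T']=np.load("w13T.npy")
f=lambda x,y,z: onz(c,220+(x+.5)/4-.5,110+(y+.5)/4-.5,z)
print('ring',f(420.5,297.5,.028),'plate',np.mean([f(*a,.006) for a in [(255,62),(632,116),(568,460),(223,415)]],0))
E
python3 look.py w14 220 100 200 150 4
```

```text
ring [0.6692 0.1967 0.028 ] plate [0.6685 0.1968 0.006 ]
t 24.9 p [0.4388 0.3184 0.3288] yaw 157.62818860798257 zax [-0.0004 -0.0007 -1.    ] F [ 0.1824  0.1375 -0.2953] w 0.08527595889156223 j [ 0.4916  0.3753 -0.3274  0.8688 -0.0004  0.8821]
```

View pics/w14.png

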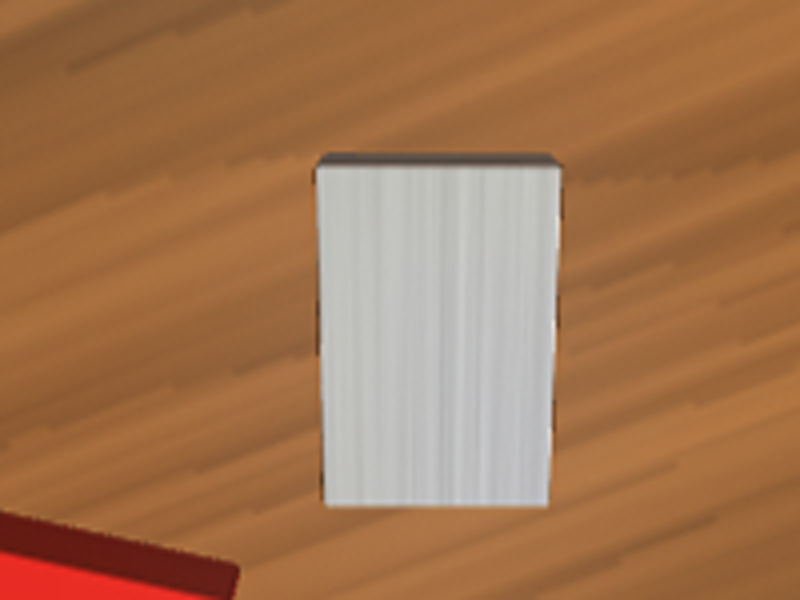

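Block top corners in the crop: (317,167), (561,167), (550,506) and (324,506).

```bash
python3 - <<'E'
from h import *
c=camera_info("wrist"); c['T']=np.load("w14T.npy"); s=readout.observe(); R=s['tcp_rot'];p=s['ee_pos']; print(p)
f=lambda x,y,z: onz(c,220+(x+.5)/4-.5,100+(y+.5)/4-.5,z)
B=np.array([f(*a,.022) for a in [(317,167),(561,167),(550,506),(324,506)]]); print('block',B.mean(0),R.T@(B.mean(0)-p)*1000)
for i in range(4):
    d=B[(i+1)%4]-B[i]; print(np.linalg.norm(d),np.degrees(np.arctan2(d[1],d[0])))
E
```

```text
[0.4391 0.3183 0.3289]
block [0.4397 0.322  0.022 ] [  0.7675   3.8983 306.8524]
0.05497124084942379 67.642007601928
0.082814633705114 -22.26981586708284
0.05559258643686084 -112.3416592126263
0.08283185575642037 157.30037317217744
```

Emit:
{"op": "carry_out", "data": {
  "xyz": [
    [0, 2, 35],
    [0, 1, 40],
    [0, 0, 38],
    [0, 0, 22],
    [0, 0, 12],
    [0, 0, 5],
    [0, 0, 0],
    [0, 0, 0]
  ],
  "rotation": [
    [0, 0, 0],
    [0, 0, 0],
    [0, 0, 0],
    [0, 0, 0],
    [0, 0, 0],
    [0, 0, 0],
    [0, 0, 0],
    [0, 0, 0]
  ],
  "jaw": [0, 0, 0, 0, 0, 0, 0, 0]
}}

```text
time: 25.75
ee_pos: [0.4402, 0.3218, 0.1784]
tcp_rot: [[-0.925, 0.38, 0.002], [0.38, 0.925, 0.001], [-0.001, 0.001, -1.0]]
wrist_force: [-0.1, 0.3, -1.4]
grip_width: 0.0855
```

Emit:
{"op": "carry_out", "data": {
  "xyz": [
    [0, 0, 0],
    [0, 0, 0],
    [0, 0, 0],
    [0, 0, 0],
    [0, 0, 0],
    [0, 0, 0],
    [0, 0, 0]
  ],
  "rotation": [
    [0, 0, 0],
    [0, 0, 0],
    [0, 0, 0],
    [0, 0, 0],
    [0, 0, 0],
    [0, 0, 0],
    [0, 0, 0]
  ],
  "jaw": [0.1, 0.3, 0.5, 1, 1, 1, 1],
  "grip_force": 90
}}

```text
time: 26.45
ee_pos: [0.4397, 0.3217, 0.1788]
tcp_rot: [[-0.925, 0.38, 0.002], [0.38, 0.925, 0.0], [-0.001, 0.001, -1.0]]
wrist_force: [-1.7, -1.4, 8.3]
grip_width: 0.0536
```

```bash
python3 look.py w15 180 100 280 210 2; python3 - <<'E'
from h import *
s=snapshot("scene"); crop(s,270,230,100,80,6,"pics/s15.png"); d=snapshot("side"); crop(d,235,125,90,70,7,"pics/d15.png")
E
```

```text
t 26.45 p [0.4397 0.3217 0.1788] yaw 157.67048747840016 zax [ 0.0016  0.0003 -1.    ] F [-1.6731 -1.384   8.2747] w 0.053614874199222715 j [ 0.4963  0.5713 -0.4694  0.5286 -0.0005  0.886 ]
```

View pics/w15.png

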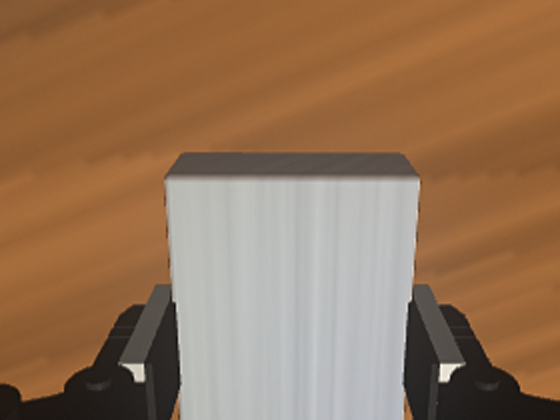

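View pics/s15.png

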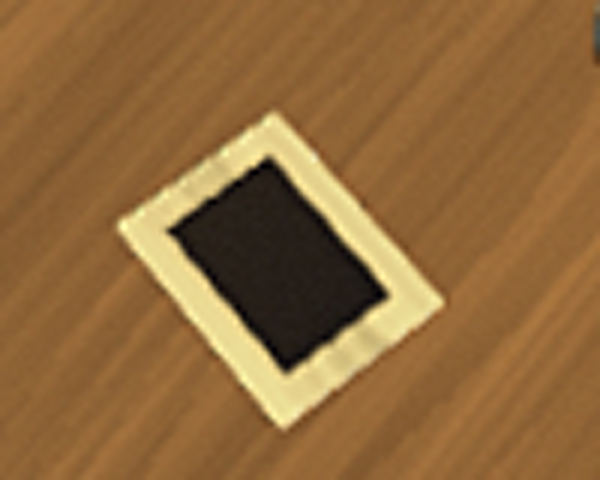

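View pics/d15.png

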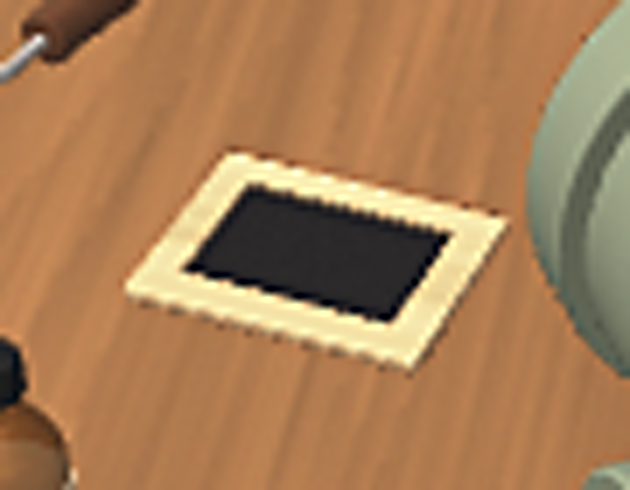

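```bash
python3 - <<'E'
from h import *
cs,cd=camera_info("scene"),camera_info("side")
def an(P):
    P=np.array(P); e=[P[(i+1)%4]-P[i] for i in range(4)]
    print(P.mean(0),[round(np.linalg.norm(x)*1000,1) for x in e],[round(np.degrees(np.arctan2(x[1],x[0])),1) for x in e])
S=lambda L:an([onz(cs,270+(a+.5)/6-.5,230+(b+.5)/6-.5,.006) for a,b in L])
D=lambda L:an([onz(cd,235+(a+.5)/7-.5,125+(b+.5)/7-.5,.006) for a,b in L])
S([(273,112),(445,301),(284,430),(118,224)]);S([(269,156),(388,296),(287,373),(168,232)])
D([(235,150),(512,219),(410,372),(125,290)]);D([(250,183),(452,235),(390,323),(183,271)])
c=camera_info("wrist"); c['T']=np.load("w15T.npy"); s=readout.observe(); R=s['tcp_rot'];p=s['ee_pos']
for a in [(165,178),(419,178),(181,415),(403,415)]:
    q=onz(c,180+(a[0]+.5)/2-.5,100+(a[1]+.5)/2-.5,.022); print(R.T@(q-p)*1000)
E
```

```text
[ 0.6621 -0.1901  0.006 ] [np.float64(119.6), np.float64(91.0), np.float64(120.6), np.float64(88.5)] [np.float64(-12.3), np.float64(-102.0), np.float64(166.4), np.float64(77.3)]
[ 0.6614 -0.1903  0.006 ] [np.float64(85.8), np.float64(56.4), np.float64(84.6), np.float64(58.2)] [np.float64(-13.9), np.float64(-103.1), np.float64(167.3), np.float64(78.2)]
[ 0.6633 -0.1895  0.006 ] [np.float64(118.9), np.float64(97.7), np.float64(118.8), np.float64(94.3)] [np.float64(166.6), np.float64(76.6), np.float64(-15.1), np.float64(-103.2)]
[ 0.6644 -0.1913  0.006 ] [np.float64(86.4), np.float64(57.1), np.float64(85.4), np.float64(58.9)] [np.float64(166.1), np.float64(76.0), np.float64(-12.7), np.float64(-103.0)]
[ 41.6098 -26.7949 156.7265]
[ 41.6058  28.0754 156.7776]
[-19.3249 -26.7127 156.8126]
[-19.3474  28.0377 156.8637]
```

```bash
python3 - <<'E'
from h import *
plan([((.4397,.3217,.31),None,4),((.663,-.190,.31),None,14)])
E
```

```text
[[-0.1, 0.0, -32.8], [-0.0, 0.1, -32.8], [-0.1, 0.0, -32.8], [-0.0, 0.1, -32.8], [-28.6, -27.8, 0.0], [-28.7, -27.7, 0.0], [-28.6, -27.8, 0.0], [-28.7, -27.7, 0.1], [-28.6, -27.8, -0.0], [-28.6, -27.7, -0.0]]
   rz [np.float64(-0.0), np.float64(-0.0), np.float64(-0.0), np.float64(-0.0), np.float64(-0.0), np.float64(-0.0), np.float64(-0.0), np.float64(-0.0), np.float64(-0.0), np.float64(-0.0)]
[[-28.7, -27.8, 0.0], [-28.6, -27.7, 0.0], [-28.7, -27.8, 0.0], [-28.6, -27.7, 0.1], [-28.7, -27.8, -0.0], [-28.6, -27.7, -0.0], [-28.6, -27.8, -0.0], [-28.7, -27.7, 0.0]]
   rz [np.float64(-0.0), np.float64(-0.0), np.float64(-0.0), np.float64(-0.0), np.float64(-0.0), np.float64(-0.0), np.float64(-0.0), np.float64(-0.0)]
```

Emit:
{"op": "carry_out", "data": {
  "xyz": [
    [0, 0, -5],
    [0, 0, -20],
    [0, 0, -35],
    [0, 0, -40],
    [0, 0, -31],
    [-20, -20, 0],
    [-29, -28, 0],
    [-29, -28, 0],
    [-28, -28, 0],
    [-29, -27, 0]
  ],
  "rotation": [
    [0, 0, 0],
    [0, 0, 0],
    [0, 0, 0],
    [0, 0, 0],
    [0, 0, 0],
    [0, 0, 0],
    [0, 0, 0],
    [0, 0, 0],
    [0, 0, 0],
    [0, 0, 0]
  ],
  "jaw": [1, 1, 1, 1, 1, 1, 1, 1, 1, 1]
}}

```text
time: 27.6
ee_pos: [0.5139, 0.1476, 0.3077]
tcp_rot: [[-0.925, 0.38, -0.002], [0.38, 0.925, -0.0], [0.002, -0.001, -1.0]]
wrist_force: [0.3, 0.2, -6.9]
grip_width: 0.0537
```

Emit:
{"op": "carry_out", "data": {
  "xyz": [
    [-29, -28, 0],
    [-29, -28, 0],
    [-28, -28, 0],
    [-29, -27, 0],
    [-29, -28, 0],
    [-28, -28, 0],
    [-29, -28, 0],
    [-29, -27, 0],
    [-24, -22, 0],
    [-12, -12, 0]
  ],
  "rotation": [
    [0, 0, 0],
    [0, 0, 0],
    [0, 0, 0],
    [0, 0, 0],
    [0, 0, 0],
    [0, 0, 0],
    [0, 0, 0],
    [0, 0, 0],
    [0, 0, 0],
    [0, 0, 0]
  ],
  "jaw": [1, 1, 1, 1, 1, 1, 1, 1, 1, 1]
}}

```text
time: 28.6
ee_pos: [0.6634, -0.1916, 0.3069]
tcp_rot: [[-0.924, 0.382, -0.002], [0.382, 0.924, -0.0], [0.001, -0.001, -1.0]]
wrist_force: [-0.8, 0.2, -6.3]
grip_width: 0.054
```

Emit:
{"op": "carry_out", "data": {
  "xyz": [
    [0, 0, 0],
    [0, 0, 0],
    [0, 0, 0],
    [0, 0, 0],
    [0, 0, 0]
  ],
  "rotation": [
    [0, 0, -0.06],
    [0, 0, -0.06],
    [0, 0, -0.037],
    [0, 0, 0],
    [0, 0, 0]
  ],
  "jaw": [1, 1, 1, 1, 1]
}}

```text
time: 29.1
ee_pos: [0.6628, -0.1886, 0.3074]
tcp_rot: [[-0.973, 0.231, -0.002], [0.231, 0.973, 0.001], [0.002, 0.0, -1.0]]
wrist_force: [0.4, 0.1, -6.6]
grip_width: 0.0538
```

```bash
python3 look.py w16 180 60 280 220 3;python3 - <<'E'
from h import *
plan([((.6632,-.1903,.30),None,1)])
E
```

```text
t 29.1 p [ 0.6628 -0.1886  0.3074] yaw 166.62237385650957 zax [-0.002   0.0009 -1.    ] F [ 0.4346  0.114  -6.5812] w 0.05376259017307821 j [-0.3842  0.6535  0.0856  1.0051  0.0001 -0.1507]
[[-0.7, -1.6, 7.7]]
   rz [np.float64(-0.0)]
```

View pics/w16.png

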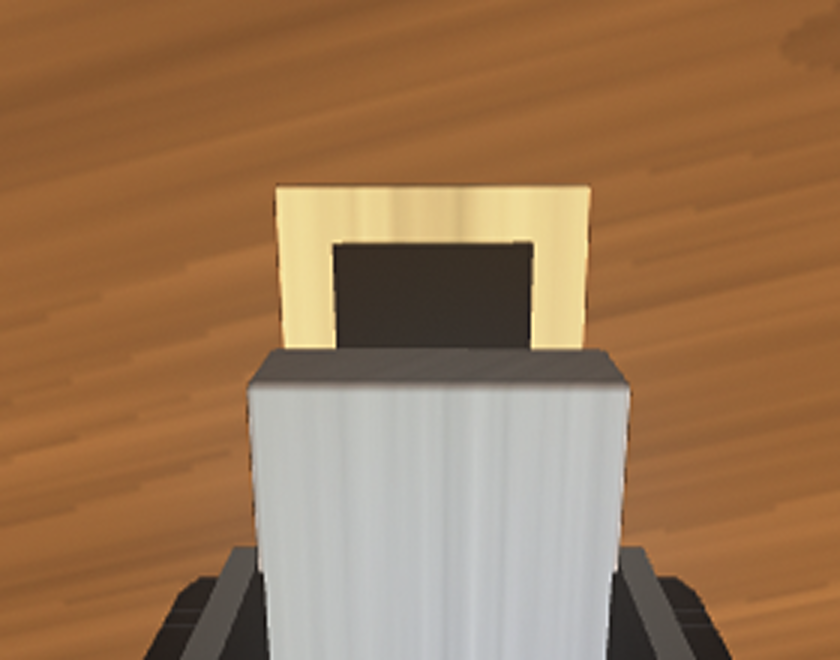

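```bash
python3 - <<'E'
from h import *
c=camera_info("wrist"); c['T']=np.load("w16T.npy"); s=readout.observe(); R=s['tcp_rot'];p=s['ee_pos']
f=lambda a,z: R.T@(onz(c,180+(a[0]+.5)/3-.5,60+(a[1]+.5)/3-.5,z)-p)*1000
for a in [(333,243),(533,243),(276,186),(590,186)]: print('sil/plate',f(a,.006))
for a in [(248,386),(629,386)]: print('block',f(a,p[2]-.157))
E
```

```text
sil/plate [ 43.404  -30.0919 301.7135]
sil/plate [ 43.3977  28.7915 301.7278]
sil/plate [ 59.7506 -45.9974 301.7354]
sil/plate [ 59.742   44.7506 301.7575]
block [ 41.8708 -26.606  157.0597]
block [ 41.8634  28.278  157.0731]
```

Emit:
{"op": "carry_out", "data": {
  "xyz": [
    [0, -1, 30],
    [0, -0.5, 35],
    [0, 0, 27],
    [0, 0, 15],
    [0, 0, 7],
    [0, 0, 3],
    [0, 0, 0],
    [0, 0, 0]
  ],
  "rotation": [
    [0, 0, 0],
    [0, 0, 0],
    [0, 0, 0],
    [0, 0, 0],
    [0, 0, 0],
    [0, 0, 0],
    [0, 0, 0],
    [0, 0, 0]
  ],
  "jaw": [1, 1, 1, 1, 1, 1, 1, 1]
}}

```text
time: 29.95
ee_pos: [0.6637, -0.1906, 0.193]
tcp_rot: [[-0.973, 0.231, 0.003], [0.231, 0.973, -0.001], [-0.003, -0.0, -1.0]]
wrist_force: [0.1, 0.4, -6.0]
grip_width: 0.0534
```

Emit:
{"op": "carry_out", "data": {
  "xyz": [
    [0, 0, 1],
    [0, 0, 0],
    [0, 0, 0]
  ],
  "rotation": [
    [0, 0, 0],
    [0, 0, 0],
    [0, 0, 0]
  ],
  "jaw": [1, 1, 1]
}}

```text
time: 30.25
ee_pos: [0.663, -0.1903, 0.1908]
tcp_rot: [[-0.973, 0.231, 0.001], [0.231, 0.973, -0.0], [-0.001, -0.0, -1.0]]
wrist_force: [0.3, -0.2, -6.5]
grip_width: 0.0539
```

```bash
python3 - <<'E'
from h import *
st()
R0=np.array([[-.973,.231],[.231,.973]]); print((np.array([.6628,-.1886])+R0@[-.0003,-.0015]))
E
```

```text
t 30.25 p [ 0.663  -0.1903  0.1908] yaw 166.66083766253146 zax [ 0.0006 -0.0002 -1.    ] F [ 0.2665 -0.1811 -6.5136] w 0.05386781727437259 j [-0.3865  0.7659 -0.0258  0.7785  0.     -0.1536]
[ 0.6627 -0.1901]
```

On target; lowering the last 6 mm.

Emit:
{"op": "carry_out", "data": {
  "xyz": [
    [0, 0, 1.5],
    [0, 0, 1.5],
    [0, 0, 1],
    [0, 0, 0],
    [0, 0, 0]
  ],
  "rotation": [
    [0, 0, 0],
    [0, 0, 0],
    [0, 0, 0],
    [0, 0, 0],
    [0, 0, 0]
  ],
  "jaw": [1, 1, 1, 1, 1]
}}

```text
time: 30.75
ee_pos: [0.6629, -0.1903, 0.1863]
tcp_rot: [[-0.973, 0.231, -0.0], [0.231, 0.973, 0.0], [0.0, 0.0, -1.0]]
wrist_force: [0.8, 0.7, -6.3]
grip_width: 0.0537
```

Emit:
{"op": "carry_out", "data": {
  "xyz": [
    [0, 0, 1],
    [0, 0, 0],
    [0, 0, 0]
  ],
  "rotation": [
    [0, 0, 0],
    [0, 0, 0],
    [0, 0, 0]
  ],
  "jaw": [1, 1, 1]
}}

```text
time: 31.05
ee_pos: [0.6629, -0.1903, 0.1854]
tcp_rot: [[-0.973, 0.231, -0.0], [0.231, 0.973, 0.0], [0.0, 0.0, -1.0]]
wrist_force: [-0.5, 0.3, -6.1]
grip_width: 0.0537
```

Emit:
{"op": "carry_out", "data": {
  "xyz": [
    [0, 0, 0.7],
    [0, 0, 0],
    [0, 0, 0]
  ],
  "rotation": [
    [0, 0, 0],
    [0, 0, 0],
    [0, 0, 0]
  ],
  "jaw": [1, 1, 1]
}}

```text
time: 31.35
ee_pos: [0.6629, -0.1903, 0.1849]
tcp_rot: [[-0.973, 0.231, 0.0], [0.231, 0.973, -0.0], [-0.0, -0.0, -1.0]]
wrist_force: [-1.2, 0.7, -5.6]
grip_width: 0.0535
```

Emit:
{"op": "carry_out", "data": {
  "xyz": [
    [0, 0, 0.6],
    [0, 0, 0]
  ],
  "rotation": [
    [0, 0, 0],
    [0, 0, 0]
  ],
  "jaw": [1, 1]
}}

```text
time: 31.55
ee_pos: [0.6629, -0.1903, 0.1849]
tcp_rot: [[-0.973, 0.231, 0.0], [0.231, 0.973, -0.0], [-0.0, -0.0, -1.0]]
wrist_force: [-2.7, 0.6, 1.6]
grip_width: 0.054
```

Seated: z no longer falls and the weight has come off. Releasing and rising.

Emit:
{"op": "carry_out", "data": {
  "xyz": [
    [0, 0, 0],
    [0, 0, 0],
    [0, 0, 0],
    [0, 0, 0],
    [0, 0, 0],
    [0, 0, -15],
    [0, 0, -40],
    [0, 0, -45],
    [0, 0, -45],
    [0, 0, 0]
  ],
  "rotation": [
    [0, 0, 0],
    [0, 0, 0],
    [0, 0, 0],
    [0, 0, 0],
    [0, 0, 0],
    [0, 0, 0],
    [0, 0, 0],
    [0, 0, 0],
    [0, 0, 0],
    [0, 0, 0]
  ],
  "jaw": [0.3, 0.2, 0.1, 0, 0, 0, 0, 0, 0, 0]
}}

```text
time: 32.55
ee_pos: [0.6651, -0.1911, 0.3386]
tcp_rot: [[-0.973, 0.231, 0.013], [0.231, 0.973, -0.005], [-0.014, -0.002, -1.0]]
wrist_force: [1.0, 0.2, 1.4]
grip_width: 0.0853
```

Emit:
{"op": "carry_out", "data": {
  "xyz": [
    [0, 0, 0],
    [0, 0, 0]
  ],
  "rotation": [
    [0, 0, 0],
    [0, 0, 0]
  ],
  "jaw": [0, 0]
}}

```text
time: 32.75
ee_pos: [0.6624, -0.1901, 0.3286]
tcp_rot: [[-0.973, 0.231, -0.001], [0.231, 0.973, 0.0], [0.001, 0.0, -1.0]]
wrist_force: [-1.0, 0.8, -1.2]
grip_width: 0.0852
```

```bash
python3 look.py w17 220 110 200 150 4; python3 - <<'E'
from h import *
cv2.imwrite("pics/s17.png",snapshot("scene")[:,:,::-1]);cv2.imwrite("pics/d17.png",snapshot("side")[:,:,::-1])
E
```

```text
t 32.75 p [ 0.6624 -0.1901  0.3286] yaw 166.66269684406458 zax [-0.0013  0.0005 -1.    ] F [-1.0264  0.827  -1.1605] w 0.08517807937119486 j [-0.3865  0.6376  0.113   1.0475 -0.     -0.1537]
```

View pics/w17.png

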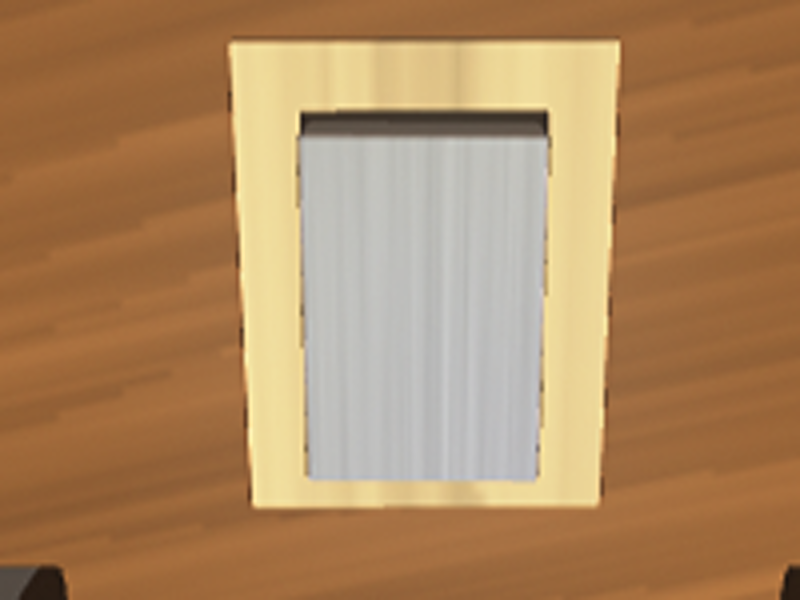

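View pics/d17.png

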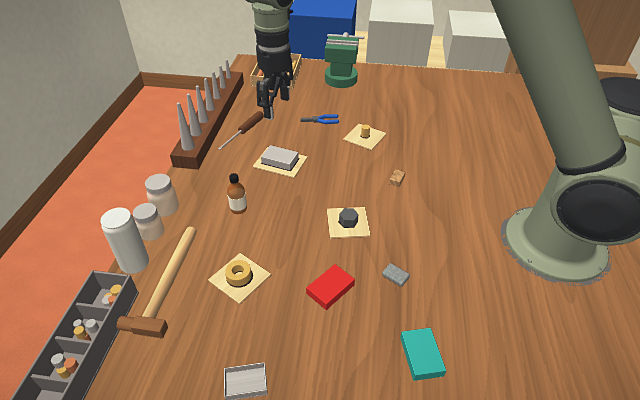

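View pics/s17.png

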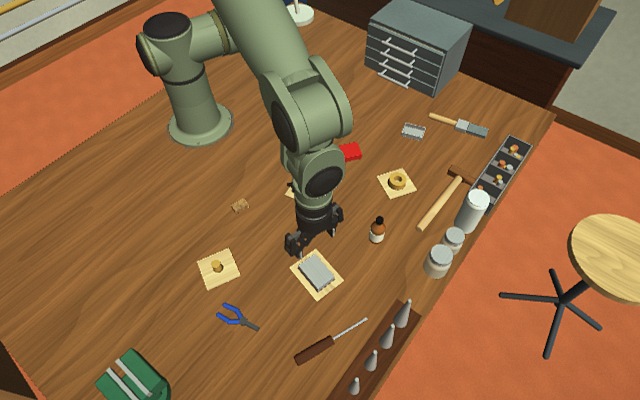

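```bash
python3 - <<'E'
from h import *
c=camera_info("wrist"); c['T']=np.load("w17T.npy")
f=lambda a,z: onz(c,220+(a[0]+.5)/4-.5,110+(a[1]+.5)/4-.5,z)
B=np.array([f(a,.028) for a in [(300,136),(548,136),(538,480),(309,480)]]);P=np.array([f(a,.006) for a in [(230,42),(620,42),(600,507),(253,507)]])
print(B.mean(0),P.mean(0)); an=lambda d:np.degrees(np.arctan2(d[1],d[0])); print(an(B[0]-B[3]+B[1]-B[2]),an(P[0]-P[3]+P[1]-P[2]))
cs=camera_info("scene");cd=camera_info("side")
print(readout.observe()['time'],robot.hand_in())
E
```

```text
[ 0.6629 -0.1894  0.028 ] [ 0.6624 -0.1888  0.006 ]
166.59035774668803 166.8783261159562
the job is handed in; nothing more can be done
32.9 None
```

The stack is apart. Each tool was lowered until the wrist force showed contact, released on its own plate the same way up as before, and the job was handed in at 32.9 s with the gripper open and clear.

Results of the last picture checks:

| Tool | Offset from plate or silhouette centre | How it was checked |
|---|---|---|
| Block | about 0.8 mm, and 0.3° off the long axis of its plate | measured from the wrist camera after release |
| Ring | about 0.7 mm | measured from the wrist camera after release |
| Hex | about 1.2 mm | measured from the wrist camera after release |
| Plug | upright inside its disc, about 1 mm or less | judged by eye after release |

In the scene and side pictures the oil bottle and the look-alike blocks stand where they were at the start.

- **Cameras:** they disagreed with each other by 1 to 3 mm, and the wrist camera had a steady sideways bias of about 0.7 mm. I allowed for both, so the offsets above are only good to about that much.
- **Grip width:** it read about 1 to 3 mm below the true sizes, for example 21 mm on the 24 mm plug. I took that as a reading offset.

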